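# Clear the used printing stamps into the rinse tub

## Task

Clear up after printing: gather every wooden stamp lying about, on the table or on the parking board, into the white carrying tote, then carry the tote over to the grey rinse tub and tip the whole lot out into it. Put the empty tote away, sitting flat and square in the pocket of the plywood parking board (either way round), and don't knock over any of the dye bottles, the cup or the jar.

Things in the scene. Friction and masses are not known exactly. Their poses are not given: they have to be found in the camera images.
- stamp_1: hand-printing stamp: wooden block 60 x 30 mm, 14 mm thick (black rubber face below), with a wooden grip rib 52 mm long, 16 mm wide and 22 mm tall along the middle of its top (36 mm tall in all); about 60 g, loose, starts standing rubber face down on the table; it slides easily. May be absent. Origin: centre of the rubber face; x along the rib, z up through the rib
- stamp_2: hand-printing stamp: wooden block 60 x 30 mm, 14 mm thick (black rubber face below), with a wooden grip rib 52 mm long, 16 mm wide and 22 mm tall along the middle of its top (36 mm tall in all); about 60 g, loose, starts standing rubber face down on the table; it slides easily. May be absent. Origin: centre of the rubber face; x along the rib, z up through the rib
- stamp_3: hand-printing stamp: wooden block 60 x 30 mm, 14 mm thick (black rubber face below), with a wooden grip rib 52 mm long, 16 mm wide and 22 mm tall along the middle of its top (36 mm tall in all); about 60 g, loose, starts standing rubber face down on the table; it slides easily. May be absent. Origin: centre of the rubber face; x along the rib, z up through the rib
- stamp_4: hand-printing stamp: wooden block 60 x 30 mm, 14 mm thick (black rubber face below), with a wooden grip rib 52 mm long, 16 mm wide and 22 mm tall along the middle of its top (36 mm tall in all); about 60 g, loose, starts standing rubber face down on the table; it slides easily. May be absent. Origin: centre of the rubber face; x along the rib, z up through the rib
- stamp_5: hand-printing stamp: wooden block 60 x 30 mm, 14 mm thick (black rubber face below), with a wooden grip rib 52 mm long, 16 mm wide and 22 mm tall along the middle of its top (36 mm tall in all); about 60 g, loose, starts standing rubber face down on the table; it slides easily. May be absent. Origin: centre of the rubber face; x along the rib, z up through the rib
- stamp_6: hand-printing stamp: wooden block 60 x 30 mm, 14 mm thick (black rubber face below), with a wooden grip rib 52 mm long, 16 mm wide and 22 mm tall along the middle of its top (36 mm tall in all); about 60 g, loose, starts standing rubber face down in the parking board's pocket (12 mm up); it slides easily. May be absent. Origin: centre of the rubber face; x along the rib, z up through the rib
- tote: loose white plastic tote 224 (x) x 160 mm (y), about 320 g; 5 mm floor, 5 mm walls 42 mm high along both long sides and at the +x end; the -x end is the pouring end, a ramp 45 mm long up to a lip 22 mm high. Smooth inside: stamps slide on a slope of about 23 degrees and leave over the ramp when tipped about 45 degrees or more. Origin: centre of the underside, z up
- tote_handle (a point): centre of the tote's fixed wooden bridge handle, 73 mm above the tote's underside at its x = y = 0: a bar along the tote's y from side wall to side wall, 150 mm free between its posts, 16 mm wide (x), 22 mm tall (62 to 84 mm above the underside); axes as the tote's
- tub: fixed grey plastic rinse tub, open top, outside 250 mm (x) x 230 mm (y) x 120 mm tall, 4 mm walls; origin: centre of the underside on the table
- rack: fixed plywood parking board 264 (x) x 200 (y) x 12 mm; four wooden rails about 17 mm tall frame a pocket for the tote's base, 232 mm along x, 168 mm along y at the bottom; their inner faces lean outward 0.4 rad as a lead-in. The tote fits either way round, its long side along the rack's x. Origin: centre of the underside
- rack_seat (a point): centre of the pocket floor, 12 mm above the table; axes as the rack's. The seated tote's origin lies here
- dye_bottle_1: white dye bottle, 36 mm across, 95 mm tall, standing loose on the table; bystander; origin under its centre
- dye_bottle_2: white dye bottle, 36 mm across, 95 mm tall, standing loose on the table; bystander; origin under its centre
- dye_bottle_3: white dye bottle, 36 mm across, 95 mm tall, standing loose on the table; bystander; origin under its centre
- mixing_cup: clear plastic cup, 76 mm across the rim, 90 mm tall, loose bystander; origin under its centre
- peg_jar: glass jar 68 mm across with wooden pegs in it, 125 mm tall in all, loose bystander; origin under its centre
Mind the look-alikes: they are no part of the job. Leave any red look-alike of the stamp_5 alone. What is shaped like the stamp_3 but red is not meant.

How it is judged:
By the outcome, as a careful person would: the job done as asked, in the order asked, and still so for the second after the job is handed in, with the robot touching nothing.
Of stamp_1, stamp_2, stamp_3, stamp_4, stamp_5, stamp_6 only 4 to 6 are there at a start; the rules pass over those that are not, and their reading is None.
At some moment in a run one of stamp_1, stamp_2, stamp_3, stamp_4, stamp_5, stamp_6, tote may be knocked a few centimetres aside while the robot is not near it.
It also fails if it takes over 210 s, if anything falls off the work surface, if the arm or the gripper's body presses on something with over 40 N, if the wrist force passes 120 N, or if a joint passes its speed limit or range.

## Robot

A 7-joint arm with a two-finger parallel gripper is mounted at the origin on the work surface. World frame = base frame: x ahead of the robot, y to its left, z up, the work surface at z = 0. Lengths are in m, angles in rad, forces in N, time in s.
With the tool pointing down it reaches from about 0.35 to 0.9 m from the base axis. Payload 19.9 kg.
Tool frame: the origin (TCP) lies on the centre line of the jaws, within the pads' length; the fingertips stand 11 mm ahead of it and the grasp point (between the pads) lies 8 mm behind it; z points along the fingers, y is the line along which they close (so a half turn about z gives the same grasp; the last joint's range is limited). The gripper opens to 94 mm and grips with 3 to 60 N. Pads are 16 mm wide; open, the fingers measure 119 mm over their backs; the gripper's body (75 mm by 177 mm) begins 78 mm behind the grasp point.
Start: joints at [1.264, 0.417, -0.01, 1.614, 0.005, 1.111, -0.053], TCP at [0.164, -0.603, 0.216] pointing down, gripper open.
Joint ranges: [-2.81, 2.81], [-0.39, 2.02], [-1.27, 1.25], [0.06, 2.57], [-1.19, 4.33], [0.19, 2], [-2.82, 2.82]. Speed limits (rad/s): [1.89, 1.89, 2.39, 2.39, 3.01, 3.01, 3.01].

## Interface

Orientations are given as a 3x3 rotation matrix whose columns are the frame's x, y, z axes.
In Python, from cell import telemetry, optics, bot gives the robot as it stands.
- The arm moves only by the tool step_arm, never from a script. Its argument "deltas" is a list of rows, each an object with "xyz": the shift along the tool's x, y, z scaled (see below), a list of three; "turn": the turn about the tool's z scaled (see below); "jaw": the finger opening in mm, from 0 to 94. A call has 1 to 10 rows; each row is the pose to reach, as a shift and turn from the pose commanded when the call began, along the tool's axes at that moment; what a row does not reach only later rows make up. The controller multiplies each number of a shift by 0.2 m and each number of a turn by pi/2 rad. A row lasts 1/12 s, in which the tool goes at most 41.7 mm and 7.16 degrees, less where a joint would pass 70% of its speed; a pose out of reach is approached as far as the arm can. A call with a number of a shift or a turn outside -1 to 1 is refused whole. A call with a gripper value outside its range is refused whole. The fingers move at their own pace and stop on an object; "force" is the grip in N (left out, the last holds). Time passes only in rows, so rows that repeat a pose let the fingers close. It gives the time, the measured TCP pose, the force, the opening and the grip force at its end, in the units of the state.
- telemetry.get_state(): the state, without advancing time (a new reading comes with each control period).
- optics.camera(name): name is "scene" or "top"; returns a dict with "pixels" (420x560x3 uint8, blue, green, red), "fov_y" (degrees; the focal length in pixels is half the picture's height over the tangent of half this angle, whatever the lens; pixels are square), "cx", "cy" (the principal point, pixels), "extrinsics" (4x4, takes a point from camera to world coordinates). Camera axes: x right, y down, z forward; pixel columns grow to the right and rows downward; lengths in m; the calibration is good to about 2 mm. A picture is of the moment at which its call begins. There is no depth.
- bot.sign_off(): hands the job in; it is judged then, once.
The state is a dict: "t": time; "qpos": joint angles; "qd": joint speeds; "joint_efforts": joint torques, N m; "ee_pos": TCP position; "ee_rot": TCP orientation; "wrist_force": force on the tool from outside, world axes, zero at the start; "torque": the same for the moment, N m; "finger_gap": finger opening in m; "finger_force": force on a finger pad.
Only numpy, scipy, OpenCV 4.12 (cv2) and the standard library are available. Lean on these libraries where they do the work, as an engineer would, in place of code of your own. Each camera call takes 0.05 s, during which the arm holds its last target. There are 200 camera calls.

## Working session

There is one attempt and no reset: what is moved stays moved. The work goes in short steps, Python scripts to look and compute and a tool call to move; the robot and the scene stay as the last step left them, time stands still between calls to the robot, and variables do not carry over. Pictures are saved under pics/ and viewed, at most 14 in all, crops included, and the job is handed in when it is done.

Besides the shell and the picture viewer there is one more tool, called after ">>>" in YAML: its name, and indented under it one key for each argument. step_arm: Moves the arm, as the interface text tells. Its arguments: {"type":"object","properties":{"deltas":{"type":"array","items":{"type":"object","properties":{"xyz":{"type":"array","items":{"type":"number","minimum":-1,"maximum":1}},"turn":{"type":"number","minimum":-1,"maximum":1},"jaw":{"type":"number"}}}},"force":{"type":"number"}},"required":["deltas"]}

```bash
mkdir -p pics; cat > h.py <<'E'
import numpy as np, cv2
from cell import telemetry, optics, bot
def shot(n,f=None):
    c=optics.camera(n)
    if f: cv2.imwrite('pics/'+f,c['pixels'])
    return c
def foc(c): return c['pixels'].shape[0]/2/np.tan(np.radians(c['fov_y'])/2)
def w(c,u,v,z):
    f=foc(c);E=np.array(c['extrinsics']);d=E[:3,:3]@np.array([(u-c['cx'])/f,(v-c['cy'])/f,1]);o=E[:3,3]
    return o+d*(z-o[2])/d[2]
E
python3 - <<'E'
from h import *
for n in('scene','top'):
    c=shot(n,n+'0.png');print(n,c['fov_y'],c['cx'],c['cy'],np.round(c['extrinsics'],3).tolist())
s=telemetry.get_state();print(s['t'],np.round(s['ee_pos'],3),np.round(s['ee_rot'],3).tolist())
E
```

```text
scene 49.74620614505303 285.7979404762135 208.3857574435576 [[-0.473, 0.728, -0.496, 1.059], [0.881, 0.402, -0.25, 0.234], [0.017, -0.555, -0.832, 0.909], [0.0, 0.0, 0.0, 1.0]]
top 54.77797323508712 275.6549916848371 214.9908117807746 [[0.028, -0.998, 0.055, 0.485], [-1.0, -0.028, 0.004, -0.015], [-0.002, -0.055, -0.998, 1.277], [0.0, 0.0, 0.0, 1.0]]
0.1 [ 0.164 -0.603  0.216] [[0.965, 0.263, -0.0], [0.263, -0.965, 0.001], [-0.0, -0.001, -1.0]]
```

View pics/top0.png

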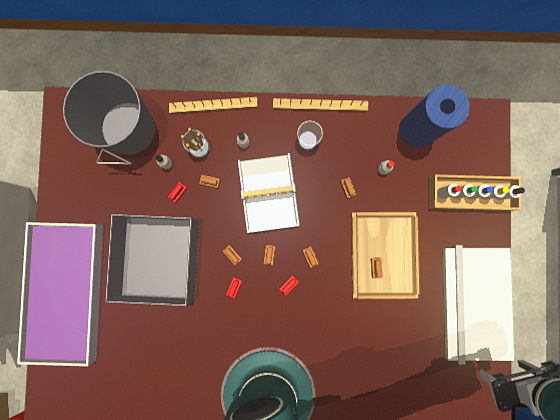

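View pics/scene0.png

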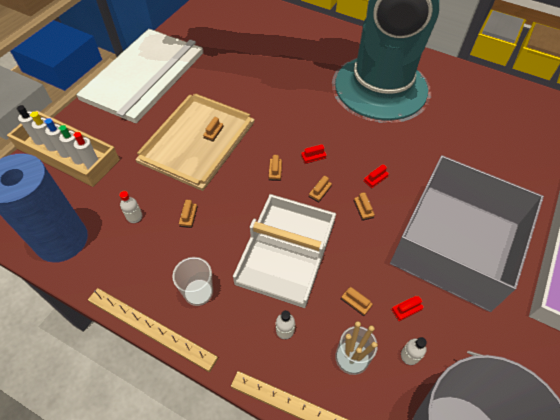

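The six wooden stamps, by top-view pixel, are at (209,181), (349,187), (232,255), (269,255), (310,256) and, in the rack, (376,267). Their look-alikes are the red blocks at (177,192), (234,288) and (290,286), which I'll leave alone. The tote is at (269,193) with its handle at (269,193). The tub is at (152,260) and the rack at (385,255).

```bash
cat >> h.py <<'E'
from scipy.optimize import minimize
from scipy.spatial.transform import Rotation as R
def proj(c,P):
    E=np.linalg.inv(np.array(c['extrinsics']));q=np.atleast_2d(P)@E[:3,:3].T+E[:3,3];f=foc(c)
    return np.c_[q[:,0]/q[:,2]*f+c['cx'],q[:,1]/q[:,2]*f+c['cy']]
def box(lx,ly,z0,z1): return np.array([[sx*lx/2,sy*ly/2,z] for sx in(-1,1) for sy in(-1,1) for z in(z0,z1)])
STAMP=[box(.06,.03,0,.014),box(.052,.016,.014,.036)]
TOTE=[box(.224,.16,0,.022),box(.179,.16,0,.042)+[.0225,0,0],box(.016,.16,.04,.084)]
def sil(c,parts,x,y,a,z0,x0,y0,w_,h_,S=6):
    m=np.zeros((h_*S,w_*S),np.uint8);r=R.from_euler('z',a).as_matrix()
    for p in parts:
        uv=proj(c,p@r.T+[x,y,z0]);uv=((uv+.5-[x0,y0])*S-.5)
        cv2.fillConvexPoly(m,cv2.convexHull(np.round(uv).astype(np.int32)),255)
    return cv2.resize(m,(w_,h_),interpolation=cv2.INTER_AREA)/255.
def fit(c,mask,parts,z0,u,v,r=22,starts=8):
    x0,y0=int(u)-r,int(v)-r;M=mask[y0:y0+2*r,x0:x0+2*r].astype(float);h_,w_=M.shape
    g=w(c,u,v,z0+.015);best=None
    for a in np.arange(starts)*np.pi*(2 if parts is TOTE else 1)/starts:
        o=minimize(lambda p:np.abs(sil(c,parts,p[0],p[1],p[2],z0,x0,y0,w_,h_)-M).sum(),[g[0],g[1],a],method='Nelder-Mead',
          options=dict(initial_simplex=np.array([[g[0],g[1],a]]*4)+np.vstack([np.zeros(3),np.diag([.01,.01,.25])]),maxiter=120))
        if best is None or o.fun<best.fun: best=o
    return best.x,best.fun/M.sum()
def wood(c):
    h=cv2.cvtColor(c['pixels'],cv2.COLOR_BGR2HSV);H,S,V=[h[...,i].astype(int) for i in range(3)]
    return (H>=7)&(H<=25)&(S>90)&(V>75)
E
python3 - <<'E'
from h import *
c=shot('top');im=c['pixels'];h=cv2.cvtColor(im,cv2.COLOR_BGR2HSV)
for u,v in((269,255),(269,249),(376,267),(376,280),(300,240),(209,181),(290,286)): print((u,v),h[v,u])
m=wood(c)
for u,v in((209,181),(349,187),(232,255),(269,255),(310,256)):
    p,e=fit(c,m,STAMP,0,u,v);print('stamp',u,v,np.round(p,4),round(e,3))
tm=(h[...,1]<60)&(h[...,2]>100)
mm=(tm|m);p,e=fit(c,mm,TOTE,0,269,193,50);print('tote',np.round(p,4),round(e,3))
# corners of tub rim, rack
for n,z,pts in(('tub',.12,[(111,213),(198,216),(190,305),(106,303)]),('rack',.029,[(352,212),(418,212),(419,298),(352,298)])):
    print(n,[np.round(w(c,*q,z)[:2],3).tolist() for q in pts])
a=cv2.resize(im[145:305,90:430],None,fx=2.3,fy=2.3,interpolation=cv2.INTER_CUBIC)
b=cv2.resize((m*255).astype(np.uint8)[230:305,200:430],None,fx=2,fy=2)
cv2.imwrite('pics/crop.png',a)
E
```

```text
(269, 255) [ 13 160 225]
(269, 249) [ 13 157 227]
(376, 267) [ 13 164 174]
(376, 280) [ 21 106 245]
(300, 240) [  5 121 126]
(209, 181) [ 13 164 226]
(290, 286) [  1 194 251]
stamp 209 181 [0.6558 0.2027 1.3774] 0.109
stamp 349 187 [ 0.6486 -0.2357  0.3869] 0.26
stamp 232 255 [0.4262 0.1229 0.7614] 0.089
stamp 269 255 [0.4298 0.0073 3.0519] 0.098
stamp 310 256 [ 0.4276 -0.1212  0.4488] 0.13
tote [0.6203 0.015  3.3016] 0.097
tub [[0.541, 0.461], [0.539, 0.212], [0.287, 0.225], [0.286, 0.462]]
rack [[0.569, -0.245], [0.575, -0.448], [0.312, -0.453], [0.306, -0.249]]
```

View pics/crop.png

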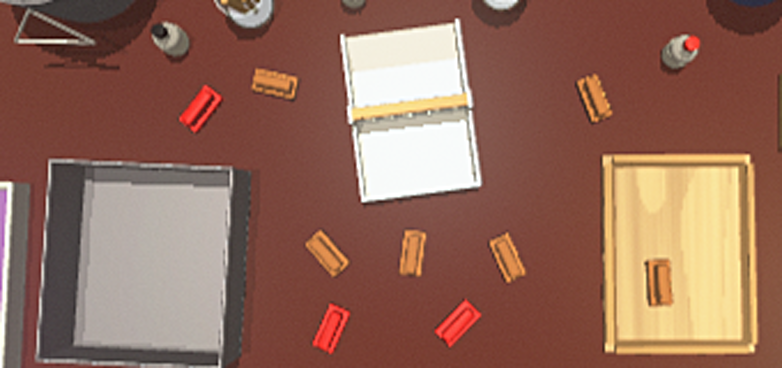

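The crop shows six brown wooden stamps (five on the table, one in the rack pocket) and three red look-alikes. The tote's beige ramp, its pouring end, faces +x, away from the robot. I'll refine the two weak fits and write the move calculator.

```bash
cat >> h.py <<'E'
def rwood(c):
    h=cv2.cvtColor(c['pixels'],cv2.COLOR_BGR2HSV).astype(int);return (h[...,0]<18)&(h[...,0]>5)&(h[...,1]>135)
def comp(m,u,v,r=22,d=9):
    """component(s) of m near (u,v) only"""
    n,l,s,ce=cv2.connectedComponentsWithStats(m.astype(np.uint8));o=np.zeros_like(m)
    for i in range(1,n):
        if s[i,4]>15 and np.hypot(ce[i,0]-u,ce[i,1]-v)<d: o|=l==i
    return o
def plan(wps,start=None):
    """wps: (x,y,z,yaw or None) ; prints scaled numbers of one call each (start pose = current)"""
    s=telemetry.get_state();p=np.array(s['ee_pos']);r=np.array(s['ee_rot']);y=np.arctan2(r[1,0],r[0,0])
    if start is not None: p,y=np.array(start[:3]),start[3]
    for X in wps:
        q=np.array(X[:3]);yy=y if X[3] is None else X[3]
        d=q-p;c_,s_=np.cos(y),np.sin(y)
        t=np.array([c_*d[0]+s_*d[1],s_*d[0]-c_*d[1],-d[2]])/.2
        n=max(np.linalg.norm(d)/.0417,abs(yy-y)/np.radians(7.16))
        print(np.round(t,3).tolist(),'turn',round(-(yy-y)/(np.pi/2),3),'rows>=%.1f'%n);p,y=q,yy
E
python3 - <<'E'
from h import *
c=shot('top');m=wood(c)
print(m[175:201:2,336:362].astype(int).tolist().__str__().replace('], [','\n').replace(', ',''))
m2=comp(m,349,187)
print(fit(c,m2,STAMP,0,349,187))
r=comp(rwood(c),376,267);print(r.sum(),fit(c,r,STAMP,.012,376,267))
for n,u,v,z in(('jar top',190,134,.125),('jar base',200,152,0),('bottle',388,172,0),('bottle2',241,146,0),('bottle3',167,167,0),('cup base',309,143,0)): print(n,np.round(w(c,u,v,z)[:2],3))
# rack/tub edges from gradients: subpixel line fits
h=cv2.cvtColor(c['pixels'],cv2.COLOR_BGR2HSV)
k=((h[...,0]>14)&(h[...,0]<30)&(h[...,1]>50)&(h[...,2]>120)).astype(np.uint8);k[:, :340]=0;k[:,430:]=0;k[:205]=0;k[310:]=0
print('rack',[np.round(w(c,*q,.022),4)[:2].tolist() for q in cv2.boxPoints(cv2.minAreaRect(cv2.findNonZero(k)))])
E
```

```text
[[00000000000000000000000000
00000000000111000000000000
00000011111111100000000000
00000111111111110000000000
00000011101111110000000000
00000011111111111100000000
00000001110111111100000000
00000000111011111110000000
00000000011101111111000000
00000000001111111111100000
00000000001111111111001000
00000000000111100000000000
00000000000000000000000000]]
(array([ 0.64836658, -0.23573398,  0.4038722 ]), np.float64(0.11563700857227315))
193 (array([ 0.40037996, -0.32448165,  3.19448661]), np.float64(0.13969318297267094))
jar top [0.774 0.243]
jar base [0.749 0.237]
bottle [ 0.701 -0.362]
bottle2 [0.772 0.107]
bottle3 [0.698 0.34 ]
cup base [ 0.787 -0.109]
rack [[0.5694, -0.2461], [0.5751, -0.4505], [0.3111, -0.4528], [0.3053, -0.2508]]
```

```bash
python3 - <<'E'
from h import *
plan([(.28,-.46,.2,.053),(.4004,-.3245,.15,.053),(.4004,-.3245,.0405,.053)])
E
```

```text
[0.747, -0.537, 0.08] turn 0.135 rows>=4.4
[0.637, -0.645, 0.25] turn -0.0 rows>=4.5
[0.0, 0.0, 0.547] turn -0.0 rows>=2.6
```

>>> step_arm:
  deltas:
    - {"xyz":[0.747,-0.537,0.08],"turn":0.135,"jaw":40}
    - {"xyz":[0.747,-0.537,0.08],"turn":0.135,"jaw":40}
    - {"xyz":[0.747,-0.537,0.08],"turn":0.135,"jaw":40}
    - {"xyz":[0.747,-0.537,0.08],"turn":0.135,"jaw":40}
    - {"xyz":[0.747,-0.537,0.08],"turn":0.135,"jaw":40}
    - {"xyz":[0.747,-0.537,0.08],"turn":0.135,"jaw":40}
    - {"xyz":[0.747,-0.537,0.08],"turn":0.135,"jaw":40}
  force: 20

```text
t: 0.78
ee_pos: [0.2808, -0.4595, 0.2005]
ee_rot: [[0.998, 0.056, 0.0], [0.056, -0.998, 0.0], [0.0, -0.0, -1.0]]
wrist_force: [-0.5, -0.4, 0.1]
finger_gap: 0.0505
finger_force: 0.0
```

>>> step_arm:
  deltas:
    - {"xyz":[0.637,-0.645,0.25],"turn":0,"jaw":40}
    - {"xyz":[0.637,-0.645,0.25],"turn":0,"jaw":40}
    - {"xyz":[0.637,-0.645,0.25],"turn":0,"jaw":40}
    - {"xyz":[0.637,-0.645,0.25],"turn":0,"jaw":40}
    - {"xyz":[0.637,-0.645,0.25],"turn":0,"jaw":40}
    - {"xyz":[0.637,-0.645,0.25],"turn":0,"jaw":40}
    - {"xyz":[0.637,-0.645,0.25],"turn":0,"jaw":40}

```text
t: 1.37
ee_pos: [0.4004, -0.3247, 0.1501]
ee_rot: [[0.999, 0.054, -0.001], [0.054, -0.999, 0.0], [-0.001, -0.0, -1.0]]
wrist_force: [-0.2, -1.2, -0.8]
finger_gap: 0.0404
finger_force: 0.0
```

>>> step_arm:
  deltas:
    - {"xyz":[0,0,0.2],"jaw":40}
    - {"xyz":[0,0,0.4],"jaw":40}
    - {"xyz":[0,0,0.547],"jaw":40}
    - {"xyz":[0,0,0.547],"jaw":40}
    - {"xyz":[0,0,0.547],"jaw":40}
    - {"xyz":[0,0,0.547],"jaw":5}
    - {"xyz":[0,0,0.547],"jaw":5}
    - {"xyz":[0,0,0.547],"jaw":5}
    - {"xyz":[0,0,0.547],"jaw":5}
    - {"xyz":[0,0,0.547],"jaw":5}

```text
invalid input at $.deltas[0]: expected keys xyz, turn, jaw
```

```bash
python3 - <<'E'
from h import *
s=telemetry.get_state();print(s['t'],s['ee_pos'],s['finger_gap'],s['finger_force'])
print('from grip'); plan([(.4004,-.3245,.15,None),(.49,-.19,.15,.11),(.5891,-.0366,.15,.16),(.5891,-.0366,.038,.16),(.5891,-.0366,.15,.16)])
E
```

```text
1.3667 [ 0.40039759 -0.32474942  0.15011185] 0.04042957601193885 0.0
from grip
[0.0, -0.001, 0.001] turn -0.0 rows>=0.0
[0.484, -0.647, -0.0] turn -0.035 rows>=3.9
[0.577, -0.708, -0.0] turn -0.032 rows>=4.4
[0.0, 0.0, 0.56] turn -0.0 rows>=2.7
[0.0, 0.0, -0.56] turn -0.0 rows>=2.7
```

>>> step_arm:
  deltas:
    - {"xyz":[0,0,0.2],"turn":0,"jaw":40}
    - {"xyz":[0,0,0.4],"turn":0,"jaw":40}
    - {"xyz":[0,0,0.547],"turn":0,"jaw":40}
    - {"xyz":[0,0,0.547],"turn":0,"jaw":40}
    - {"xyz":[0,0,0.547],"turn":0,"jaw":40}
    - {"xyz":[0,0,0.547],"turn":0,"jaw":5}
    - {"xyz":[0,0,0.547],"turn":0,"jaw":5}
    - {"xyz":[0,0,0.547],"turn":0,"jaw":5}
    - {"xyz":[0,0,0.547],"turn":0,"jaw":5}
    - {"xyz":[0,0,0.547],"turn":0,"jaw":5}

```text
t: 2.2
ee_pos: [0.4009, -0.3251, 0.0423]
ee_rot: [[0.999, 0.054, 0.001], [0.054, -0.999, -0.001], [0.001, 0.001, -1.0]]
wrist_force: [-2.0, 0.8, 12.1]
finger_gap: 0.0156
finger_force: 20.0
```

>>> step_arm:
  deltas:
    - {"xyz":[0,0,0],"turn":0,"jaw":5}
    - {"xyz":[0,0,-0.2],"turn":0,"jaw":5}
    - {"xyz":[0,0,-0.4],"turn":0,"jaw":5}
    - {"xyz":[0,0,-0.547],"turn":0,"jaw":5}
    - {"xyz":[0,0,-0.547],"turn":0,"jaw":5}

```text
t: 2.62
ee_pos: [0.4026, -0.3261, 0.1566]
ee_rot: [[0.999, 0.054, 0.007], [0.054, -0.999, -0.005], [0.006, 0.006, -1.0]]
wrist_force: [0.6, 0.1, -0.6]
finger_gap: 0.0161
finger_force: 20.0
```

>>> step_arm:
  deltas:
    - {"xyz":[0.242,-0.323,0],"turn":-0.018,"jaw":5}
    - {"xyz":[0.484,-0.647,0],"turn":-0.035,"jaw":5}
    - {"xyz":[0.484,-0.647,0],"turn":-0.035,"jaw":5}
    - {"xyz":[0.484,-0.647,0],"turn":-0.035,"jaw":5}
    - {"xyz":[0.484,-0.647,0],"turn":-0.035,"jaw":5}

```text
t: 3.03
ee_pos: [0.4937, -0.1833, 0.1509]
ee_rot: [[0.993, 0.117, 0.002], [0.117, -0.993, 0.002], [0.002, -0.002, -1.0]]
wrist_force: [-0.4, 1.5, -1.3]
finger_gap: 0.0155
finger_force: 20.0
```

>>> step_arm:
  deltas:
    - {"xyz":[0.288,-0.354,0],"turn":-0.032,"jaw":5}
    - {"xyz":[0.577,-0.708,0],"turn":-0.032,"jaw":5}
    - {"xyz":[0.577,-0.708,0],"turn":-0.032,"jaw":5}
    - {"xyz":[0.577,-0.708,0],"turn":-0.032,"jaw":5}
    - {"xyz":[0.577,-0.708,0],"turn":-0.032,"jaw":5}
    - {"xyz":[0.577,-0.708,0],"turn":-0.032,"jaw":5}
    - {"xyz":[0.577,-0.708,0],"turn":-0.032,"jaw":5}

```text
t: 3.62
ee_pos: [0.5895, -0.036, 0.1503]
ee_rot: [[0.987, 0.16, -0.0], [0.16, -0.987, 0.0], [-0.0, -0.0, -1.0]]
wrist_force: [0.3, -0.4, -1.0]
finger_gap: 0.016
finger_force: 20.0
```

```bash
python3 - <<'E'
from h import *
s=telemetry.get_state();print(s['t'],s['ee_pos'],s['finger_gap'],s['finger_force'])
c=shot('scene','s1.png')
plan([(.5891,-.0366,.041,.16),(.5891,-.0366,.15,.16)])
E
```

```text
3.6167 [ 0.58949488 -0.03603014  0.15028736] 0.016014669696590513 19.97329831123352
[0.001, -0.004, 0.547] turn -0.001 rows>=2.6
[0.0, 0.0, -0.545] turn -0.0 rows>=2.6
```

View pics/s1.png

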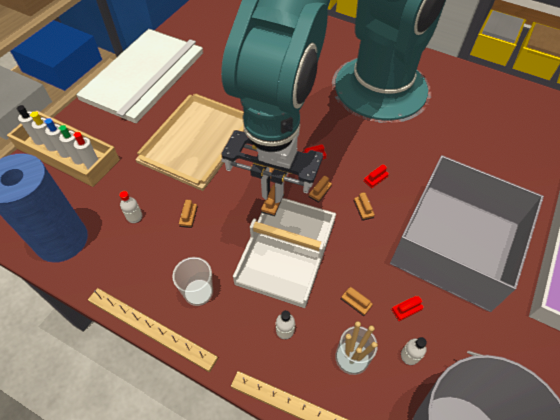

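The picture shows the rack stamp held at (270,205) above the near half of the tote. I'll lower it and let go.

>>> step_arm:
  deltas:
    - {"xyz":[0,0,0.2],"turn":0,"jaw":5}
    - {"xyz":[0,0,0.4],"turn":0,"jaw":5}
    - {"xyz":[0,0,0.545],"turn":0,"jaw":5}
    - {"xyz":[0,0,0.545],"turn":0,"jaw":5}
    - {"xyz":[0,0,0.545],"turn":0,"jaw":5}
    - {"xyz":[0,0,0.545],"turn":0,"jaw":5}
    - {"xyz":[0,0,0.545],"turn":0,"jaw":25}
    - {"xyz":[0,0,0.545],"turn":0,"jaw":25}
    - {"xyz":[0,0,0.545],"turn":0,"jaw":25}
    - {"xyz":[0,0,0.545],"turn":0,"jaw":25}

```text
t: 4.5
ee_pos: [0.5898, -0.0369, 0.0421]
ee_rot: [[0.987, 0.158, 0.001], [0.158, -0.987, -0.0], [0.001, 0.0, -1.0]]
wrist_force: [-0.2, -0.6, -0.6]
finger_gap: 0.0251
finger_force: 0.0
```

>>> step_arm:
  deltas:
    - {"xyz":[0,0,0],"turn":0,"jaw":26}
    - {"xyz":[0,0,-0.2],"turn":0,"jaw":26}
    - {"xyz":[0,0,-0.4],"turn":0,"jaw":26}
    - {"xyz":[0,0,-0.545],"turn":0,"jaw":40}
    - {"xyz":[0,0,-0.545],"turn":0,"jaw":40}
    - {"xyz":[0,0,-0.545],"turn":0,"jaw":40}

```text
t: 5.0
ee_pos: [0.5903, -0.0368, 0.1522]
ee_rot: [[0.987, 0.158, 0.003], [0.158, -0.987, -0.0], [0.003, 0.001, -1.0]]
wrist_force: [0.3, 0.3, -0.4]
finger_gap: 0.0395
finger_force: 0.0
```

```bash
python3 - <<'E'
from h import *
c=shot('top');m=wood(c)
u,v=proj(c,[.6484,-.2357,.018])[0];print(fit(c,comp(m,u,v),STAMP,0,u,v))
plan([(.6484,-.2357,.15,.40),(.6484,-.2357,.0305,.40),(.6484,-.2357,.15,.40),(.6671,-.024,.15,.16),(.6671,-.024,.041,.16),(.6671,-.024,.15,.16)],(.5891,-.0366,.15,.16))
E
```

```text
(array([ 0.64840887, -0.23598733,  3.52048133]), np.float64(0.09745967352458226))
[0.134, 1.03, -0.0] turn -0.153 rows>=5.0
[0.0, 0.0, 0.597] turn -0.0 rows>=2.9
[0.0, 0.0, -0.597] turn -0.0 rows>=2.9
[0.498, -0.939, -0.0] turn 0.153 rows>=5.1
[0.0, 0.0, 0.545] turn -0.0 rows>=2.6
[0.0, 0.0, -0.545] turn -0.0 rows>=2.6
```

>>> step_arm:
  deltas:
    - {"xyz":[0.027,0.2,0],"turn":-0.05,"jaw":40}
    - {"xyz":[0.054,0.4,0],"turn":-0.1,"jaw":40}
    - {"xyz":[0.134,1,0],"turn":-0.153,"jaw":40}
    - {"xyz":[0.134,1,0],"turn":-0.153,"jaw":40}
    - {"xyz":[0.134,1,0],"turn":-0.153,"jaw":40}
    - {"xyz":[0.134,1,0],"turn":-0.153,"jaw":40}
    - {"xyz":[0.134,1,0],"turn":-0.153,"jaw":40}
    - {"xyz":[0.134,1,0],"turn":-0.153,"jaw":40}

```text
t: 5.72
ee_pos: [0.647, -0.2291, 0.1489]
ee_rot: [[0.921, 0.389, -0.002], [0.389, -0.921, 0.001], [-0.001, -0.002, -1.0]]
wrist_force: [1.0, 0.6, 0.0]
finger_gap: 0.0401
finger_force: 0.0
```

>>> step_arm:
  deltas:
    - {"xyz":[-0.007,0.03,0],"turn":0,"jaw":40}
    - {"xyz":[-0.007,0.03,0.2],"turn":0,"jaw":40}
    - {"xyz":[-0.007,0.03,0.4],"turn":0,"jaw":40}
    - {"xyz":[-0.007,0.03,0.59],"turn":0,"jaw":40}
    - {"xyz":[-0.007,0.03,0.59],"turn":0,"jaw":40}
    - {"xyz":[-0.007,0.03,0.59],"turn":0,"jaw":40}
    - {"xyz":[-0.007,0.03,0.59],"turn":0,"jaw":5}
    - {"xyz":[-0.007,0.03,0.59],"turn":0,"jaw":5}
    - {"xyz":[-0.007,0.03,0.59],"turn":0,"jaw":5}
    - {"xyz":[-0.007,0.03,0.59],"turn":0,"jaw":5}

```text
t: 6.55
ee_pos: [0.6494, -0.2363, 0.0343]
ee_rot: [[0.921, 0.389, 0.002], [0.389, -0.921, -0.001], [0.002, 0.002, -1.0]]
wrist_force: [-0.1, -0.0, 0.3]
finger_gap: 0.0167
finger_force: 0.1
```

>>> step_arm:
  deltas:
    - {"xyz":[0,0,0],"turn":0,"jaw":5}
    - {"xyz":[0,0,0],"turn":0,"jaw":5}
    - {"xyz":[0,0,-0.2],"turn":0,"jaw":5}
    - {"xyz":[0,0,-0.4],"turn":0,"jaw":5}
    - {"xyz":[0,0,-0.59],"turn":0,"jaw":5}
    - {"xyz":[0,0,-0.59],"turn":0,"jaw":5}
    - {"xyz":[0,0,-0.59],"turn":0,"jaw":5}

```text
t: 7.13
ee_pos: [0.6498, -0.2365, 0.1534]
ee_rot: [[0.921, 0.389, 0.004], [0.389, -0.921, -0.002], [0.003, 0.003, -1.0]]
wrist_force: [-0.0, -0.2, -1.8]
finger_gap: 0.0155
finger_force: 20.0
```

>>> step_arm:
  deltas:
    - {"xyz":[0.1,-0.19,0],"turn":0.05,"jaw":5}
    - {"xyz":[0.2,-0.38,0],"turn":0.1,"jaw":5}
    - {"xyz":[0.3,-0.56,0],"turn":0.153,"jaw":5}
    - {"xyz":[0.4,-0.75,0],"turn":0.153,"jaw":5}
    - {"xyz":[0.498,-0.939,0],"turn":0.153,"jaw":5}
    - {"xyz":[0.498,-0.939,0],"turn":0.153,"jaw":5}
    - {"xyz":[0.498,-0.939,0],"turn":0.153,"jaw":5}
    - {"xyz":[0.498,-0.939,0],"turn":0.153,"jaw":5}

```text
t: 7.8
ee_pos: [0.6669, -0.0244, 0.1494]
ee_rot: [[0.987, 0.159, -0.002], [0.159, -0.987, -0.0], [-0.002, -0.0, -1.0]]
wrist_force: [-0.8, -0.8, -0.7]
finger_gap: 0.0163
finger_force: 20.0
```

>>> step_arm:
  deltas:
    - {"xyz":[0,0,0.2],"turn":0,"jaw":5}
    - {"xyz":[0,0,0.4],"turn":0,"jaw":5}
    - {"xyz":[0,0,0.53],"turn":0,"jaw":5}
    - {"xyz":[0,0,0.53],"turn":0,"jaw":5}
    - {"xyz":[0,0,0.53],"turn":0,"jaw":5}
    - {"xyz":[0,0,0.53],"turn":0,"jaw":5}
    - {"xyz":[0,0,0.53],"turn":0,"jaw":25}
    - {"xyz":[0,0,0.53],"turn":0,"jaw":25}
    - {"xyz":[0,0,0.53],"turn":0,"jaw":25}
    - {"xyz":[0,0,0.53],"turn":0,"jaw":25}

```text
t: 8.63
ee_pos: [0.6676, -0.0245, 0.045]
ee_rot: [[0.987, 0.158, 0.001], [0.158, -0.987, -0.0], [0.001, 0.0, -1.0]]
wrist_force: [0.7, -0.2, -0.4]
finger_gap: 0.0249
finger_force: 0.0
```

>>> step_arm:
  deltas:
    - {"xyz":[0,0,0],"turn":0,"jaw":26}
    - {"xyz":[0,0,-0.2],"turn":0,"jaw":26}
    - {"xyz":[0,0,-0.4],"turn":0,"jaw":26}
    - {"xyz":[0,0,-0.53],"turn":0,"jaw":40}
    - {"xyz":[0,0,-0.53],"turn":0,"jaw":40}
    - {"xyz":[0,0,-0.53],"turn":0,"jaw":40}

```text
t: 9.13
ee_pos: [0.6682, -0.0244, 0.1523]
ee_rot: [[0.987, 0.158, 0.003], [0.158, -0.987, -0.0], [0.003, 0.001, -1.0]]
wrist_force: [0.6, 0.3, -0.4]
finger_gap: 0.0396
finger_force: 0.0
```

```bash
cat >> h.py <<'E'
def stamps(c,L):
    m=wood(c);o=[]
    for x,y in L:
        u,v=proj(c,[x,y,.018])[0];k=comp(m,u,v,d=14)
        if k.sum()<60: print('lost',x,y,k.sum());o.append(None);continue
        p,e=fit(c,k,STAMP,0,u,v);a=(p[2]+np.pi/2)%np.pi-np.pi/2;o.append((p[0],p[1],a));print(np.round([p[0],p[1],a,e],4))
    return o
E
python3 - <<'E'
from h import *
c=shot('top','t1.png')
D,C,B,A=stamps(c,[(.4276,-.1212),(.43,.0073),(.4262,.1229),(.6558,.2027)])
d=(D[0],D[1])
plan([(.55,-.07,.15,.3),(*d,.15,D[2]),(*d,.032,D[2]),(*d,.15,D[2]),(.58,.0087,.15,.16),],(.6671,-.024,.15,.16))
E
```

```text
lost 0.4276 -0.1212 0
[ 0.4277  0.0167 -0.3129  1.7761]
[0.4263 0.1229 0.754  0.077 ]
[0.656  0.2023 1.3825 0.0765]Traceback (most recent call last):
  File "<stdin>", line 4, in <module>
TypeError: 'NoneType' object is not subscriptable
```

View pics/t1.png

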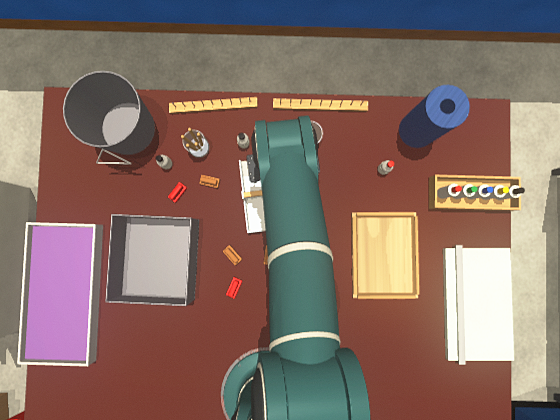

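The arm hides the stamps at (269,255) and (310,256). The one at (209,181) is in view, so I'll take that next, gripping it by the rib ends so the gripper stays clear of the jar.

```bash
python3 - <<'E'
from h import *
plan([(.66,.10,.15,0),(.656,.2023,.15,-.188),(.656,.2023,.033,-.188),(.656,.2023,.15,-.188),(.59,.10,.15,0),(.5334,.001,.15,.16),(.5334,.001,.043,.16),(.5334,.001,.15,.16)],(.6671,-.024,.15,.16))
E
```

```text
[0.064, -0.618, -0.0] turn 0.102 rows>=3.0
[-0.02, -0.511, -0.0] turn 0.12 rows>=2.5
[0.0, -0.0, 0.585] turn -0.0 rows>=2.8
[0.0, -0.0, -0.585] turn -0.0 rows>=2.8
[-0.229, 0.564, -0.0] turn -0.12 rows>=2.9
[-0.283, 0.495, -0.0] turn -0.102 rows>=2.7
[0.0, 0.0, 0.535] turn -0.0 rows>=2.6
[0.0, 0.0, -0.535] turn -0.0 rows>=2.6
```

>>> step_arm:
  deltas:
    - {"xyz":[0.064,-0.618,0],"turn":0.102,"jaw":74}
    - {"xyz":[0.064,-0.618,0],"turn":0.102,"jaw":74}
    - {"xyz":[0.064,-0.618,0],"turn":0.102,"jaw":74}
    - {"xyz":[0.064,-0.618,0],"turn":0.102,"jaw":74}

```text
t: 9.52
ee_pos: [0.6582, 0.1099, 0.1492]
ee_rot: [[1.0, 0.008, -0.002], [0.008, -1.0, 0.004], [-0.002, -0.004, -1.0]]
wrist_force: [-0.4, 0.9, 1.0]
finger_gap: 0.0634
finger_force: 0.0
```

>>> step_arm:
  deltas:
    - {"xyz":[-0.02,-0.511,0],"turn":0.12,"jaw":74}
    - {"xyz":[-0.02,-0.511,0],"turn":0.12,"jaw":74}
    - {"xyz":[-0.02,-0.511,0],"turn":0.12,"jaw":74}
    - {"xyz":[-0.02,-0.511,0],"turn":0.12,"jaw":74}
    - {"xyz":[-0.02,-0.511,0],"turn":0.12,"jaw":74}
    - {"xyz":[-0.02,-0.511,0],"turn":0.12,"jaw":74}

```text
t: 10.02
ee_pos: [0.6564, 0.2008, 0.1493]
ee_rot: [[0.982, -0.189, -0.001], [-0.189, -0.982, -0.001], [-0.001, 0.001, -1.0]]
wrist_force: [0.8, -0.7, -0.5]
finger_gap: 0.0742
finger_force: 0.0
```

>>> step_arm:
  deltas:
    - {"xyz":[0,0,0.2],"turn":0,"jaw":74}
    - {"xyz":[0,0,0.4],"turn":0,"jaw":74}
    - {"xyz":[0,0,0.585],"turn":0,"jaw":74}
    - {"xyz":[0,0,0.585],"turn":0,"jaw":74}
    - {"xyz":[0,0,0.585],"turn":0,"jaw":74}
    - {"xyz":[0,0,0.585],"turn":0,"jaw":40}
    - {"xyz":[0,0,0.585],"turn":0,"jaw":40}
    - {"xyz":[0,0,0.585],"turn":0,"jaw":40}
    - {"xyz":[0,0,0.585],"turn":0,"jaw":40}
    - {"xyz":[0,0,0.585],"turn":0,"jaw":40}

```text
t: 10.85
ee_pos: [0.6575, 0.2021, 0.0354]
ee_rot: [[0.982, -0.189, 0.002], [-0.189, -0.982, 0.001], [0.002, -0.001, -1.0]]
wrist_force: [-2.0, -1.5, 11.2]
finger_gap: 0.0515
finger_force: 20.0
```

>>> step_arm:
  deltas:
    - {"xyz":[0,0,0],"turn":0,"jaw":40}
    - {"xyz":[0,0,0],"turn":0,"jaw":40}
    - {"xyz":[0,0,-0.2],"turn":0,"jaw":40}
    - {"xyz":[0,0,-0.4],"turn":0,"jaw":40}
    - {"xyz":[0,0,-0.585],"turn":0,"jaw":40}
    - {"xyz":[0,0,-0.585],"turn":0,"jaw":40}
    - {"xyz":[0,0,-0.585],"turn":0,"jaw":40}

```text
t: 11.43
ee_pos: [0.6578, 0.2023, 0.1536]
ee_rot: [[0.982, -0.189, 0.005], [-0.189, -0.982, 0.001], [0.004, -0.002, -1.0]]
wrist_force: [0.4, 0.3, -1.3]
finger_gap: 0.0515
finger_force: 20.0
```

>>> step_arm:
  deltas:
    - {"xyz":[-0.115,0.28,0],"turn":-0.06,"jaw":40}
    - {"xyz":[-0.229,0.564,0],"turn":-0.12,"jaw":40}
    - {"xyz":[-0.229,0.564,0],"turn":-0.12,"jaw":40}
    - {"xyz":[-0.229,0.564,0],"turn":-0.12,"jaw":40}
    - {"xyz":[-0.229,0.564,0],"turn":-0.12,"jaw":40}

```text
t: 11.85
ee_pos: [0.5894, 0.0975, 0.15]
ee_rot: [[1.0, -0.004, -0.001], [-0.004, -1.0, -0.001], [-0.001, 0.001, -1.0]]
wrist_force: [0.4, 0.4, -0.7]
finger_gap: 0.052
finger_force: 20.0
```

>>> step_arm:
  deltas:
    - {"xyz":[-0.14,0.25,0],"turn":-0.05,"jaw":40}
    - {"xyz":[-0.283,0.495,0],"turn":-0.102,"jaw":40}
    - {"xyz":[-0.283,0.495,0],"turn":-0.102,"jaw":40}
    - {"xyz":[-0.283,0.495,0],"turn":-0.102,"jaw":40}
    - {"xyz":[-0.283,0.495,0],"turn":-0.102,"jaw":40}
    - {"xyz":[-0.283,0.495,0],"turn":-0.102,"jaw":40}
    - {"xyz":[-0.283,0.495,0],"turn":-0.102,"jaw":40}

```text
t: 12.43
ee_pos: [0.5342, 0.0024, 0.1502]
ee_rot: [[0.987, 0.16, -0.0], [0.16, -0.987, 0.001], [0.0, -0.001, -1.0]]
wrist_force: [0.5, 0.3, -0.2]
finger_gap: 0.0518
finger_force: 20.0
```

>>> step_arm:
  deltas:
    - {"xyz":[0,0,0.2],"turn":0,"jaw":40}
    - {"xyz":[0,0,0.4],"turn":0,"jaw":40}
    - {"xyz":[0,0,0.53],"turn":0,"jaw":40}
    - {"xyz":[0,0,0.53],"turn":0,"jaw":40}
    - {"xyz":[0,0,0.53],"turn":0,"jaw":40}
    - {"xyz":[0,0,0.53],"turn":0,"jaw":40}
    - {"xyz":[0,0,0.53],"turn":0,"jaw":60}
    - {"xyz":[0,0,0.53],"turn":0,"jaw":60}
    - {"xyz":[0,0,0.53],"turn":0,"jaw":60}
    - {"xyz":[0,0,0.53],"turn":0,"jaw":60}

```text
t: 13.27
ee_pos: [0.534, 0.0008, 0.0452]
ee_rot: [[0.987, 0.158, 0.001], [0.158, -0.987, -0.0], [0.001, 0.0, -1.0]]
wrist_force: [-0.3, 0.3, -0.1]
finger_gap: 0.0603
finger_force: 0.0
```

>>> step_arm:
  deltas:
    - {"xyz":[0,0,0],"turn":0,"jaw":60}
    - {"xyz":[0,0,-0.2],"turn":0,"jaw":60}
    - {"xyz":[0,0,-0.4],"turn":0,"jaw":60}
    - {"xyz":[0,0,-0.53],"turn":0,"jaw":60}
    - {"xyz":[0,0,-0.53],"turn":0,"jaw":40}
    - {"xyz":[0,0,-0.53],"turn":0,"jaw":40}

```text
t: 13.77
ee_pos: [0.5343, 0.0007, 0.1519]
ee_rot: [[0.987, 0.158, 0.003], [0.158, -0.987, -0.0], [0.003, 0.001, -1.0]]
wrist_force: [-0.4, 0.3, -0.6]
finger_gap: 0.0497
finger_force: 0.0
```

```bash
python3 - <<'E'
from h import *
c=shot('top');s=shot('scene','s2.png')
D,C,B=stamps(c,[(.4276,-.1212),(.43,.0073),(.4262,.1229)])
B=B or (.4263,.1229,.754)
plan([(B[0],B[1],.15,B[2]),(B[0],B[1],.034,B[2]),(B[0],B[1],.15,B[2]),(.53,.06,.15,.4),(.5745,.0542,.15,.16),(.5745,.0542,.043,.16)],(.5334,.001,.15,.16))
E
```

```text
[ 0.4275 -0.1219  0.4277  0.0948]
lost 0.43 0.0073 0
[0.4264 0.1229 0.7463 0.0803]
[-0.431, -0.687, -0.0] turn -0.373 rows>=4.7
[0.0, 0.0, 0.58] turn -0.0 rows>=2.8
[0.0, 0.0, -0.58] turn -0.0 rows>=2.8
[0.167, 0.583, -0.0] turn 0.22 rows>=2.9
[0.194, 0.113, -0.0] turn 0.153 rows>=1.9
[0.0, 0.0, 0.535] turn -0.0 rows>=2.6
```

View pics/s2.png

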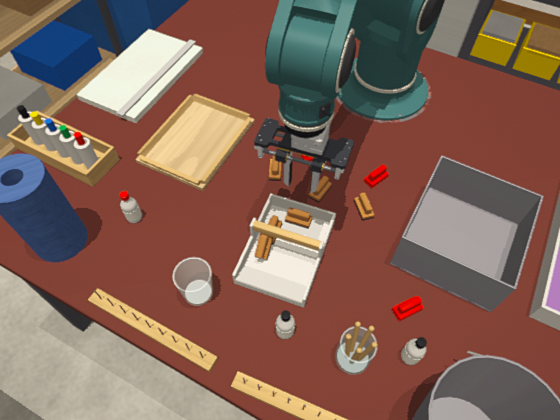

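The scene picture shows three stamps in the tote: one across the rear at (298,217) and two end to end at (268,237), because the second slid back off the ramp. Next is the stamp at (0.426, 0.123).

>>> step_arm:
  deltas:
    - {"xyz":[-0.43,-0.687,0],"turn":-0.373,"jaw":40}
    - {"xyz":[-0.43,-0.687,0],"turn":-0.373,"jaw":40}
    - {"xyz":[-0.43,-0.687,0],"turn":-0.373,"jaw":40}
    - {"xyz":[-0.43,-0.687,0],"turn":-0.373,"jaw":40}
    - {"xyz":[-0.43,-0.687,0],"turn":-0.373,"jaw":40}
    - {"xyz":[-0.43,-0.687,0],"turn":-0.373,"jaw":40}
    - {"xyz":[-0.43,-0.687,0],"turn":-0.373,"jaw":40}
    - {"xyz":[-0.43,-0.687,0],"turn":-0.373,"jaw":40}

```text
t: 14.53
ee_pos: [0.4273, 0.122, 0.1499]
ee_rot: [[0.738, 0.674, -0.001], [0.674, -0.738, -0.0], [-0.001, -0.001, -1.0]]
wrist_force: [-0.4, -0.9, 0.5]
finger_gap: 0.0401
finger_force: 0.0
```

>>> step_arm:
  deltas:
    - {"xyz":[0,0,0.2],"turn":0,"jaw":40}
    - {"xyz":[0,0,0.4],"turn":0,"jaw":40}
    - {"xyz":[0,0,0.58],"turn":0,"jaw":40}
    - {"xyz":[0,0,0.58],"turn":0,"jaw":40}
    - {"xyz":[0,0,0.58],"turn":0,"jaw":40}
    - {"xyz":[0,0,0.58],"turn":0,"jaw":5}
    - {"xyz":[0,0,0.58],"turn":0,"jaw":5}
    - {"xyz":[0,0,0.58],"turn":0,"jaw":5}
    - {"xyz":[0,0,0.58],"turn":0,"jaw":5}
    - {"xyz":[0,0,0.58],"turn":0,"jaw":5}

```text
t: 15.37
ee_pos: [0.4278, 0.1229, 0.0357]
ee_rot: [[0.735, 0.678, 0.002], [0.678, -0.735, 0.0], [0.002, 0.001, -1.0]]
wrist_force: [-2.2, -2.0, 16.8]
finger_gap: 0.0162
finger_force: 20.0
```

>>> step_arm:
  deltas:
    - {"xyz":[0,0,0],"turn":0,"jaw":5}
    - {"xyz":[0,0,0],"turn":0,"jaw":5}
    - {"xyz":[0,0,-0.2],"turn":0,"jaw":5}
    - {"xyz":[0,0,-0.4],"turn":0,"jaw":5}
    - {"xyz":[0,0,-0.58],"turn":0,"jaw":5}
    - {"xyz":[0,0,-0.58],"turn":0,"jaw":5}
    - {"xyz":[0,0,-0.58],"turn":0,"jaw":5}

```text
t: 15.95
ee_pos: [0.4281, 0.1229, 0.1526]
ee_rot: [[0.736, 0.677, 0.005], [0.677, -0.736, 0.0], [0.003, 0.003, -1.0]]
wrist_force: [0.5, 0.4, -1.3]
finger_gap: 0.0158
finger_force: 20.0
```

>>> step_arm:
  deltas:
    - {"xyz":[0.08,0.29,0],"turn":0.1,"jaw":5}
    - {"xyz":[0.167,0.583,0],"turn":0.22,"jaw":5}
    - {"xyz":[0.167,0.583,0],"turn":0.22,"jaw":5}
    - {"xyz":[0.167,0.583,0],"turn":0.22,"jaw":5}
    - {"xyz":[0.167,0.583,0],"turn":0.22,"jaw":5}

```text
t: 16.37
ee_pos: [0.5308, 0.0587, 0.1489]
ee_rot: [[0.922, 0.387, -0.002], [0.387, -0.922, -0.0], [-0.002, -0.001, -1.0]]
wrist_force: [-0.5, 0.7, -0.7]
finger_gap: 0.0157
finger_force: 20.0
```

>>> step_arm:
  deltas:
    - {"xyz":[0.194,0.113,0],"turn":0.1,"jaw":5}
    - {"xyz":[0.194,0.113,0],"turn":0.153,"jaw":5}
    - {"xyz":[0.194,0.113,0],"turn":0.153,"jaw":5}
    - {"xyz":[0.194,0.113,0],"turn":0.153,"jaw":5}
    - {"xyz":[0.194,0.113,0],"turn":0.153,"jaw":5}
    - {"xyz":[0.194,0.113,0],"turn":0.153,"jaw":5}

```text
t: 16.87
ee_pos: [0.5741, 0.0546, 0.1505]
ee_rot: [[0.987, 0.162, -0.0], [0.162, -0.987, 0.0], [-0.0, -0.0, -1.0]]
wrist_force: [-0.1, -0.8, -1.2]
finger_gap: 0.0161
finger_force: 20.0
```

>>> step_arm:
  deltas:
    - {"xyz":[0,0,0.2],"turn":0,"jaw":5}
    - {"xyz":[0,0,0.4],"turn":0,"jaw":5}
    - {"xyz":[0,0,0.53],"turn":0,"jaw":5}
    - {"xyz":[0,0,0.53],"turn":0,"jaw":5}
    - {"xyz":[0,0,0.53],"turn":0,"jaw":5}
    - {"xyz":[0,0,0.53],"turn":0,"jaw":5}
    - {"xyz":[0,0,0.53],"turn":0,"jaw":25}
    - {"xyz":[0,0,0.53],"turn":0,"jaw":25}
    - {"xyz":[0,0,0.53],"turn":0,"jaw":25}
    - {"xyz":[0,0,0.53],"turn":0,"jaw":25}

```text
t: 17.7
ee_pos: [0.5754, 0.0541, 0.0451]
ee_rot: [[0.987, 0.158, 0.001], [0.158, -0.987, 0.0], [0.001, 0.0, -1.0]]
wrist_force: [-0.5, 0.8, -0.7]
finger_gap: 0.025
finger_force: 0.0
```

>>> step_arm:
  deltas:
    - {"xyz":[0,0,0],"turn":0,"jaw":26}
    - {"xyz":[0,0,-0.2],"turn":0,"jaw":26}
    - {"xyz":[0,0,-0.4],"turn":0,"jaw":26}
    - {"xyz":[0,0,-0.53],"turn":0,"jaw":40}
    - {"xyz":[0,0,-0.53],"turn":0,"jaw":40}
    - {"xyz":[0,0,-0.53],"turn":0,"jaw":40}

```text
t: 18.2
ee_pos: [0.5758, 0.0541, 0.152]
ee_rot: [[0.987, 0.158, 0.003], [0.158, -0.987, 0.0], [0.003, 0.0, -1.0]]
wrist_force: [-0.2, 1.0, -0.9]
finger_gap: 0.0393
finger_force: 0.0
```

```bash
python3 - <<'E'
from h import *
c=shot('top');s=shot('scene','s3.png')
D,C=stamps(c,[(.4276,-.1212),(.43,.0073)])
B=D or (.4275,-.1219,.4277)
plan([(B[0],B[1],.15,B[2]),(B[0],B[1],.034,B[2]),(B[0],B[1],.15,B[2]),(.5818,.0088,.15,.16),(.5818,.0088,.043,.16)],(.5745,.0542,.15,.16))
E
```

```text
[ 0.4276 -0.1217  0.4482  0.0874]
lost 0.43 0.0073 0
[-0.865, 0.751, -0.0] turn -0.183 rows>=5.5
[0.0, 0.0, 0.58] turn -0.0 rows>=2.8
[0.0, 0.0, -0.58] turn -0.0 rows>=2.8
[0.978, -0.254, -0.0] turn 0.183 rows>=4.8
[0.0, 0.0, 0.535] turn -0.0 rows>=2.6
```

>>> step_arm:
  deltas:
    - {"xyz":[-0.865,0.751,0],"turn":-0.183,"jaw":40}
    - {"xyz":[-0.865,0.751,0],"turn":-0.183,"jaw":40}
    - {"xyz":[-0.865,0.751,0],"turn":-0.183,"jaw":40}
    - {"xyz":[-0.865,0.751,0],"turn":-0.183,"jaw":40}
    - {"xyz":[-0.865,0.751,0],"turn":-0.183,"jaw":40}
    - {"xyz":[-0.865,0.751,0],"turn":-0.183,"jaw":40}
    - {"xyz":[-0.865,0.751,0],"turn":-0.183,"jaw":40}
    - {"xyz":[-0.865,0.751,0],"turn":-0.183,"jaw":40}
    - {"xyz":[-0.865,0.751,0],"turn":-0.183,"jaw":40}

```text
t: 19.05
ee_pos: [0.4281, -0.121, 0.1499]
ee_rot: [[0.902, 0.432, -0.001], [0.432, -0.902, 0.001], [-0.0, -0.001, -1.0]]
wrist_force: [-0.3, 1.0, -0.5]
finger_gap: 0.0403
finger_force: 0.0
```

>>> step_arm:
  deltas:
    - {"xyz":[0,0,0.2],"turn":0,"jaw":40}
    - {"xyz":[0,0,0.4],"turn":0,"jaw":40}
    - {"xyz":[0,0,0.58],"turn":0,"jaw":40}
    - {"xyz":[0,0,0.58],"turn":0,"jaw":40}
    - {"xyz":[0,0,0.58],"turn":0,"jaw":40}
    - {"xyz":[0,0,0.58],"turn":0,"jaw":5}
    - {"xyz":[0,0,0.58],"turn":0,"jaw":5}
    - {"xyz":[0,0,0.58],"turn":0,"jaw":5}
    - {"xyz":[0,0,0.58],"turn":0,"jaw":5}
    - {"xyz":[0,0,0.58],"turn":0,"jaw":5}

```text
t: 19.88
ee_pos: [0.4289, -0.1219, 0.0357]
ee_rot: [[0.902, 0.432, 0.002], [0.432, -0.902, -0.001], [0.002, 0.002, -1.0]]
wrist_force: [-2.5, 1.0, 15.4]
finger_gap: 0.0162
finger_force: 20.0
```

>>> step_arm:
  deltas:
    - {"xyz":[0,0,0],"turn":0,"jaw":5}
    - {"xyz":[0,0,0],"turn":0,"jaw":5}
    - {"xyz":[0,0,-0.2],"turn":0,"jaw":5}
    - {"xyz":[0,0,-0.4],"turn":0,"jaw":5}
    - {"xyz":[0,0,-0.58],"turn":0,"jaw":5}
    - {"xyz":[0,0,-0.58],"turn":0,"jaw":5}
    - {"xyz":[0,0,-0.58],"turn":0,"jaw":5}

```text
t: 20.47
ee_pos: [0.4291, -0.1221, 0.1526]
ee_rot: [[0.902, 0.431, 0.004], [0.431, -0.902, -0.002], [0.003, 0.004, -1.0]]
wrist_force: [0.9, -0.4, -0.6]
finger_gap: 0.0157
finger_force: 20.0
```

```bash
python3 - <<'E'
from h import *
c=shot('top','t2.png');s=shot('scene')
stamps(c,[(.43,.0073)])
h=cv2.cvtColor(c['pixels'],cv2.COLOR_BGR2HSV);tm=((h[...,1]<60)&(h[...,2]>100))|wood(c)
print(fit(c,tm,TOTE,0,269,193,50))
cr=np.hstack([cv2.resize(c['pixels'][140:290,200:350],(400,400)),cv2.resize(s['pixels'][140:310,200:370],(400,400))]);cv2.imwrite('pics/c2.png',cr)
E
```

```text
[ 0.4304  0.0073 -0.1121  0.0877]
(array([0.62680351, 0.01447769, 3.22719121]), np.float64(0.11534975765050047))
```

View pics/c2.png

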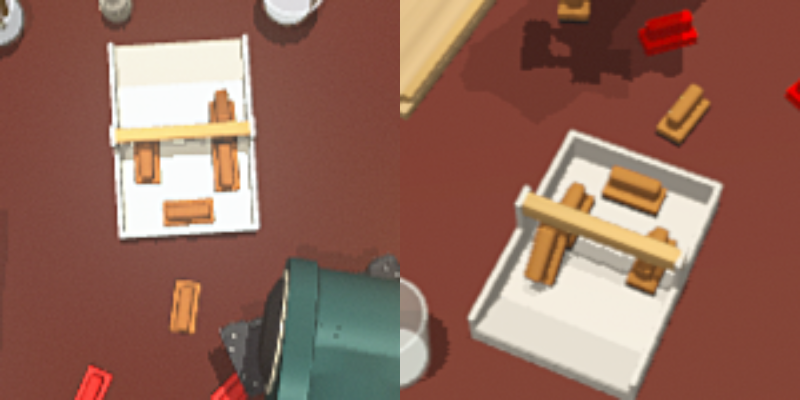

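The tote was bumped and is now at (0.627, 0.014) with yaw 0.085. Five stamps are accounted for: four inside it and one in the gripper. The last wooden stamp is at (0.430, 0.007). I'm adjusting the drop spots to match.

```bash
python3 - <<'E'
from h import *
b=(.4304,.0073)
plan([(.587,.011,.15,.085),(.587,.011,.043,.085),(.587,.011,.15,.085),(*b,.15,-.1),(*b,.034,-.1),(*b,.15,-.1),(.56,.015,.15,0),(.6739,.0266,.15,.085)],(.4276,-.1217,.15,.4482))
E
```

```text
[1.006, -0.253, -0.0] turn 0.231 rows>=5.0
[0.0, 0.0, 0.535] turn -0.0 rows>=2.6
[0.0, 0.0, -0.535] turn -0.0 rows>=2.6
[-0.782, -0.048, -0.0] turn 0.118 rows>=3.8
[0.0, -0.0, 0.58] turn -0.0 rows>=2.8
[0.0, -0.0, -0.58] turn -0.0 rows>=2.8
[0.641, -0.103, -0.0] turn -0.064 rows>=3.1
[0.57, -0.058, -0.0] turn -0.054 rows>=2.7
```

>>> step_arm:
  deltas:
    - {"xyz":[0.2,-0.05,0],"turn":0.05,"jaw":5}
    - {"xyz":[0.4,-0.1,0],"turn":0.1,"jaw":5}
    - {"xyz":[0.6,-0.15,0],"turn":0.17,"jaw":5}
    - {"xyz":[0.8,-0.2,0],"turn":0.231,"jaw":5}
    - {"xyz":[1,-0.253,0],"turn":0.231,"jaw":5}
    - {"xyz":[1,-0.253,0],"turn":0.231,"jaw":5}
    - {"xyz":[1,-0.253,0],"turn":0.231,"jaw":5}
    - {"xyz":[1,-0.253,0],"turn":0.231,"jaw":5}
    - {"xyz":[1,-0.253,0],"turn":0.231,"jaw":5}

```text
t: 21.32
ee_pos: [0.5856, 0.0093, 0.1496]
ee_rot: [[0.997, 0.083, -0.002], [0.083, -0.997, -0.0], [-0.002, 0.0, -1.0]]
wrist_force: [-0.2, 0.5, -1.1]
finger_gap: 0.0158
finger_force: 20.0
```

>>> step_arm:
  deltas:
    - {"xyz":[0,0,0.2],"turn":0,"jaw":5}
    - {"xyz":[0,0,0.4],"turn":0,"jaw":5}
    - {"xyz":[0,0,0.53],"turn":0,"jaw":5}
    - {"xyz":[0,0,0.53],"turn":0,"jaw":5}
    - {"xyz":[0,0,0.53],"turn":0,"jaw":5}
    - {"xyz":[0,0,0.53],"turn":0,"jaw":5}
    - {"xyz":[0,0,0.53],"turn":0,"jaw":25}
    - {"xyz":[0,0,0.53],"turn":0,"jaw":25}
    - {"xyz":[0,0,0.53],"turn":0,"jaw":25}
    - {"xyz":[0,0,0.53],"turn":0,"jaw":25}

```text
t: 22.15
ee_pos: [0.5869, 0.0103, 0.0451]
ee_rot: [[0.997, 0.083, 0.001], [0.083, -0.997, 0.0], [0.001, 0.0, -1.0]]
wrist_force: [0.5, 0.1, 0.2]
finger_gap: 0.0249
finger_force: 0.0
```

>>> step_arm:
  deltas:
    - {"xyz":[0,0,0],"turn":0,"jaw":26}
    - {"xyz":[0,0,-0.2],"turn":0,"jaw":26}
    - {"xyz":[0,0,-0.4],"turn":0,"jaw":26}
    - {"xyz":[0,0,-0.53],"turn":0,"jaw":40}
    - {"xyz":[0,0,-0.53],"turn":0,"jaw":40}
    - {"xyz":[0,0,-0.53],"turn":0,"jaw":40}

```text
t: 22.65
ee_pos: [0.5873, 0.0103, 0.152]
ee_rot: [[0.997, 0.083, 0.003], [0.083, -0.997, -0.0], [0.003, 0.0, -1.0]]
wrist_force: [-0.5, 0.1, -0.4]
finger_gap: 0.0392
finger_force: 0.0
```

>>> step_arm:
  deltas:
    - {"xyz":[-0.782,-0.048,0],"turn":0.118,"jaw":40}
    - {"xyz":[-0.782,-0.048,0],"turn":0.118,"jaw":40}
    - {"xyz":[-0.782,-0.048,0],"turn":0.118,"jaw":40}
    - {"xyz":[-0.782,-0.048,0],"turn":0.118,"jaw":40}
    - {"xyz":[-0.782,-0.048,0],"turn":0.118,"jaw":40}
    - {"xyz":[-0.782,-0.048,0],"turn":0.118,"jaw":40}
    - {"xyz":[-0.782,-0.048,0],"turn":0.118,"jaw":40}

```text
t: 23.23
ee_pos: [0.4302, 0.0068, 0.1502]
ee_rot: [[0.995, -0.102, -0.0], [-0.102, -0.995, 0.0], [-0.0, -0.0, -1.0]]
wrist_force: [0.9, 0.6, 0.8]
finger_gap: 0.0402
finger_force: 0.0
```

>>> step_arm:
  deltas:
    - {"xyz":[0,0,0.2],"turn":0,"jaw":40}
    - {"xyz":[0,0,0.4],"turn":0,"jaw":40}
    - {"xyz":[0,0,0.58],"turn":0,"jaw":40}
    - {"xyz":[0,0,0.58],"turn":0,"jaw":40}
    - {"xyz":[0,0,0.58],"turn":0,"jaw":40}
    - {"xyz":[0,0,0.58],"turn":0,"jaw":5}
    - {"xyz":[0,0,0.58],"turn":0,"jaw":5}
    - {"xyz":[0,0,0.58],"turn":0,"jaw":5}
    - {"xyz":[0,0,0.58],"turn":0,"jaw":5}
    - {"xyz":[0,0,0.58],"turn":0,"jaw":5}

```text
t: 24.07
ee_pos: [0.4309, 0.0068, 0.0357]
ee_rot: [[0.995, -0.102, 0.002], [-0.102, -0.995, -0.0], [0.002, -0.0, -1.0]]
wrist_force: [-2.9, -0.4, 15.2]
finger_gap: 0.0156
finger_force: 20.0
```

>>> step_arm:
  deltas:
    - {"xyz":[0,0,0],"turn":0,"jaw":5}
    - {"xyz":[0,0,0],"turn":0,"jaw":5}
    - {"xyz":[0,0,-0.2],"turn":0,"jaw":5}
    - {"xyz":[0,0,-0.4],"turn":0,"jaw":5}
    - {"xyz":[0,0,-0.58],"turn":0,"jaw":5}
    - {"xyz":[0,0,-0.58],"turn":0,"jaw":5}
    - {"xyz":[0,0,-0.58],"turn":0,"jaw":5}

```text
t: 24.65
ee_pos: [0.431, 0.0067, 0.1526]
ee_rot: [[0.995, -0.102, 0.005], [-0.102, -0.995, -0.001], [0.005, 0.0, -1.0]]
wrist_force: [0.2, -1.0, -2.3]
finger_gap: 0.0158
finger_force: 20.0
```

```bash
python3 - <<'E'
from h import *
c=shot('top');s=shot('scene')
h=cv2.cvtColor(c['pixels'],cv2.COLOR_BGR2HSV);tm=((h[...,1]<60)&(h[...,2]>100))|wood(c)
print(fit(c,tm,TOTE,0,269,193,45))
cr=np.hstack([cv2.resize(c['pixels'][140:290,200:350],(400,400)),cv2.resize(s['pixels'][140:310,200:370],(400,400))]);cv2.imwrite('pics/c3.png',cr)
E
```

```text
(array([0.63339711, 0.01534919, 3.22500391]), np.float64(0.09423666279865513))
```

View pics/c3.png

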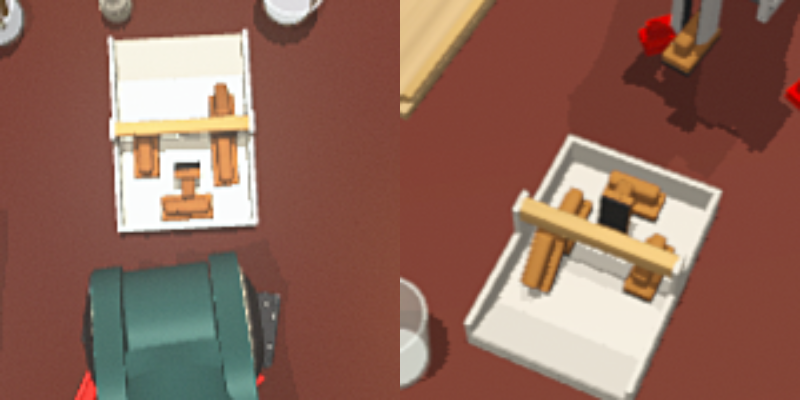

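The last wooden stamp is in the gripper. One stamp in the tote leans on its neighbour at crop (187,180), which won't hinder the pour. Now I'll drop the last one in the front half.

```bash
python3 - <<'E'
from h import *
plan([(.56,.015,.16,0),(.6805,.0274,.16,.085),(.6805,.0274,.046,.085),(.6805,.0274,.16,.085)],(.4304,.0073,.15,-.1))
E
```

```text
[0.641, -0.103, -0.05] turn -0.064 rows>=3.1
[0.602, -0.062, -0.0] turn -0.054 rows>=2.9
[0.0, 0.0, 0.57] turn -0.0 rows>=2.7
[0.0, 0.0, -0.57] turn -0.0 rows>=2.7
```

>>> step_arm:
  deltas:
    - {"xyz":[0.2,-0.03,-0.05],"turn":-0.03,"jaw":5}
    - {"xyz":[0.4,-0.06,-0.05],"turn":-0.064,"jaw":5}
    - {"xyz":[0.641,-0.103,-0.05],"turn":-0.064,"jaw":5}
    - {"xyz":[0.641,-0.103,-0.05],"turn":-0.064,"jaw":5}
    - {"xyz":[0.641,-0.103,-0.05],"turn":-0.064,"jaw":5}

```text
t: 25.17
ee_pos: [0.5606, 0.0148, 0.1582]
ee_rot: [[1.0, -0.001, -0.003], [-0.001, -1.0, 0.001], [-0.003, -0.001, -1.0]]
wrist_force: [-1.1, 0.2, -1.0]
finger_gap: 0.0158
finger_force: 20.0
```

>>> step_arm:
  deltas:
    - {"xyz":[0.2,-0.02,0],"turn":-0.03,"jaw":5}
    - {"xyz":[0.4,-0.04,0],"turn":-0.054,"jaw":5}
    - {"xyz":[0.602,-0.062,0],"turn":-0.054,"jaw":5}
    - {"xyz":[0.602,-0.062,0],"turn":-0.054,"jaw":5}
    - {"xyz":[0.602,-0.062,0],"turn":-0.054,"jaw":5}
    - {"xyz":[0.602,-0.062,0],"turn":-0.054,"jaw":5}
    - {"xyz":[0.602,-0.062,0],"turn":-0.054,"jaw":5}

```text
t: 25.75
ee_pos: [0.6785, 0.0265, 0.1602]
ee_rot: [[0.996, 0.084, -0.001], [0.084, -0.996, -0.0], [-0.001, 0.0, -1.0]]
wrist_force: [0.4, -0.2, 0.1]
finger_gap: 0.0159
finger_force: 20.0
```

>>> step_arm:
  deltas:
    - {"xyz":[0,0,0.2],"turn":0,"jaw":5}
    - {"xyz":[0,0,0.4],"turn":0,"jaw":5}
    - {"xyz":[0,0,0.57],"turn":0,"jaw":5}
    - {"xyz":[0,0,0.57],"turn":0,"jaw":5}
    - {"xyz":[0,0,0.57],"turn":0,"jaw":5}
    - {"xyz":[0,0,0.57],"turn":0,"jaw":5}
    - {"xyz":[0,0,0.57],"turn":0,"jaw":25}
    - {"xyz":[0,0,0.57],"turn":0,"jaw":25}
    - {"xyz":[0,0,0.57],"turn":0,"jaw":25}
    - {"xyz":[0,0,0.57],"turn":0,"jaw":25}

```text
t: 26.58
ee_pos: [0.6804, 0.0266, 0.0474]
ee_rot: [[0.997, 0.083, 0.001], [0.083, -0.997, 0.0], [0.001, 0.0, -1.0]]
wrist_force: [0.7, 0.6, 0.9]
finger_gap: 0.0248
finger_force: 0.0
```

>>> step_arm:
  deltas:
    - {"xyz":[0,0,0],"turn":0,"jaw":26}
    - {"xyz":[0,0,-0.2],"turn":0,"jaw":26}
    - {"xyz":[0,0,-0.4],"turn":0,"jaw":26}
    - {"xyz":[0,0,-0.6],"turn":0,"jaw":30}
    - {"xyz":[0,0,-0.8],"turn":0,"jaw":30}
    - {"xyz":[0,0,-0.8],"turn":0,"jaw":30}

```text
t: 27.08
ee_pos: [0.683, 0.0271, 0.2151]
ee_rot: [[0.996, 0.083, 0.011], [0.083, -0.997, 0.001], [0.011, 0.0, -1.0]]
wrist_force: [0.7, 0.3, -0.3]
finger_gap: 0.0299
finger_force: 0.0
```

>>> step_arm:
  deltas:
    - {"xyz":[0,0.4,-0.3],"turn":0.2,"jaw":30}
    - {"xyz":[0,0.8,-0.3],"turn":0.4,"jaw":30}
    - {"xyz":[0,1,-0.3],"turn":0.6,"jaw":30}
    - {"xyz":[0,1,-0.3],"turn":0.7,"jaw":30}
    - {"xyz":[0,1,-0.3],"turn":0.7,"jaw":30}
    - {"xyz":[0,1,-0.3],"turn":0.7,"jaw":30}
    - {"xyz":[0,1,-0.3],"turn":0.7,"jaw":30}
    - {"xyz":[0,1,-0.3],"turn":0.7,"jaw":30}
    - {"xyz":[0,1,-0.3],"turn":0.7,"jaw":30}
    - {"xyz":[0,1,-0.3],"turn":0.7,"jaw":30}

```text
t: 27.92
ee_pos: [0.6967, -0.1726, 0.2662]
ee_rot: [[0.522, -0.853, -0.0], [-0.853, -0.522, -0.0], [-0.0, 0.0, -1.0]]
wrist_force: [-0.0, -0.1, -1.0]
finger_gap: 0.0298
finger_force: 0.0
```

```bash
python3 - <<'E'
from h import *
c=shot('top','t4.png');s=shot('scene','s4.png')
h=cv2.cvtColor(c['pixels'],cv2.COLOR_BGR2HSV);tm=((h[...,1]<60)&(h[...,2]>100))|wood(c)
p,e=fit(c,tm,TOTE,0,269,191,45);print(p,e)
S=telemetry.get_state();print(S['ee_pos'],np.arctan2(S['ee_rot'][1][0],S['ee_rot'][0][0]),S['qpos'])
# handle midpoint from wood colours of bar
k=((h[...,0]>14)&(h[...,0]<28)&(h[...,1]>60)&(h[...,2]>150)).astype(np.uint8);k[:160]=0;k[220:]=0;k[:,:230]=0;k[:,310:]=0
r=cv2.minAreaRect(cv2.findNonZero(k));print(r,w(c,*r[0],.084))
# tub rim line fit
for n,z,pts in(('tub',.12,[(111,213),(198,216),(190,305),(106,303)]),):
    for q in pts: print(np.round(w(c,*q,z)[:2],3))
cv2.imwrite('pics/c4.png',np.hstack([cv2.resize(c['pixels'][140:320,95:345],(500,360)),cv2.resize(s['pixels'][140:310,220:360],(296,360))]))
E
```

```text
[0.63377577 0.01555362 3.22213829] 0.157164901775979
[ 0.69667957 -0.17250989  0.26625728] -1.0120170646733027 [ 0.24177113  0.5567705  -0.06671457  1.28584296  0.03665673  1.30038212
 -2.40750849]
((270.8164978027344, 190.43209838867188), (50.10462951660156, 43.277069091796875), 36.25383758544922) [0.62245226 0.00637433 0.084     ]
[0.541 0.461]
[0.539 0.212]
[0.287 0.225]
[0.286 0.462]
```

View pics/c4.png

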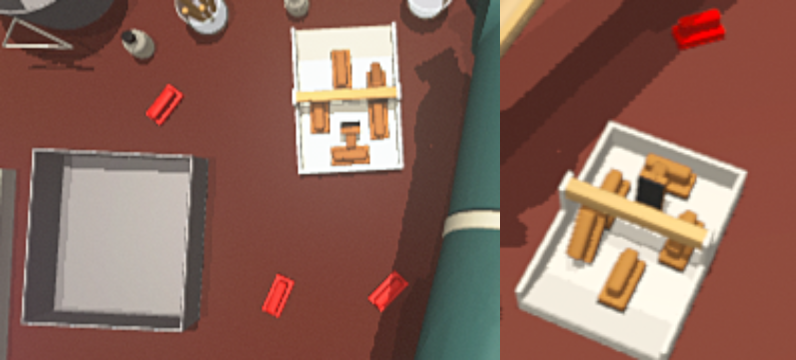

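All six wooden stamps are in the tote, and only the three red ones remain on the table. Next I'll fit the tub rim accurately and plan the bar grip.

```bash
python3 - <<'E'
from h import *
c=shot('top')
g=cv2.cvtColor(c['pixels'],cv2.COLOR_BGR2GRAY).astype(np.float32)
def score(p,LX=.246,LY=.226):
    x,y,a=p;t=np.linspace(-.48,.48,80)
    P=np.vstack([np.c_[t*LX,0*t+LY/2],np.c_[t*LX,0*t-LY/2],np.c_[0*t+LX/2,t*LY],np.c_[0*t-LX/2,t*LY]])
    cc,ss=np.cos(a),np.sin(a);W=np.c_[x+cc*P[:,0]-ss*P[:,1],y+ss*P[:,0]+cc*P[:,1],0*P[:,0]+.12]
    uv=proj(c,W).astype(np.float32)
    return -cv2.remap(g,uv[:,0][None],uv[:,1][None],cv2.INTER_LINEAR).mean()
from scipy.optimize import differential_evolution as DE
r=DE(score,[(.39,.44),(.315,.365),(-.1,.1)],seed=1,popsize=30);print('tub',r.x,r.fun)
k=DE(lambda p:score((p[0],p[1],r.x[2]),p[2],p[3]),[(.39,.44),(.315,.365),(.235,.26),(.215,.25)],seed=1,popsize=30);print(k.x,k.fun)
T=(.6336,.0155)
plan([(.66,-.08,.26,.3),(*T,.2,1.4),(*T,.15,1.651),(*T,.066,1.651)],(.6967,-.1725,.266,-1.012))
E
```

```text
tub [ 0.41214459  0.34945436 -0.01892463] -167.5839385986328
[0.41209237 0.34944659 0.24628885 0.22531534] -168.24942016601562
[-0.489, -0.09, 0.03] turn -0.835 rows>=10.5
[0.015, -0.495, 0.3] turn -0.7 rows>=8.8
[0.0, 0.0, 0.25] turn -0.16 rows>=2.0
[0.0, 0.0, 0.42] turn -0.0 rows>=2.0
```

>>> step_arm:
  deltas:
    - {"xyz":[-0.489,-0.09,0.03],"turn":-0.75,"jaw":32}
    - {"xyz":[-0.489,-0.09,0.03],"turn":-0.75,"jaw":32}
    - {"xyz":[-0.489,-0.09,0.03],"turn":-0.75,"jaw":32}
    - {"xyz":[-0.489,-0.09,0.03],"turn":-0.75,"jaw":32}
    - {"xyz":[-0.489,-0.09,0.03],"turn":-0.75,"jaw":32}
    - {"xyz":[-0.489,-0.09,0.03],"turn":-0.75,"jaw":32}
    - {"xyz":[-0.489,-0.09,0.03],"turn":-0.75,"jaw":32}
    - {"xyz":[-0.489,-0.09,0.03],"turn":-0.75,"jaw":32}
    - {"xyz":[-0.489,-0.09,0.03],"turn":-0.75,"jaw":32}
    - {"xyz":[-0.489,-0.09,0.03],"turn":-0.75,"jaw":32}

```text
t: 28.9
ee_pos: [0.6604, -0.0802, 0.2605]
ee_rot: [[0.985, 0.172, 0.0], [0.172, -0.985, 0.0], [0.0, -0.0, -1.0]]
wrist_force: [0.7, 0.7, 0.5]
finger_gap: 0.0324
finger_force: 0.0
```

>>> step_arm:
  deltas:
    - {"xyz":[-0.051,-0.493,0.3],"turn":-0.75,"jaw":32}
    - {"xyz":[-0.051,-0.493,0.3],"turn":-0.75,"jaw":32}
    - {"xyz":[-0.051,-0.493,0.3],"turn":-0.75,"jaw":32}
    - {"xyz":[-0.051,-0.493,0.3],"turn":-0.75,"jaw":32}
    - {"xyz":[-0.051,-0.493,0.3],"turn":-0.75,"jaw":32}
    - {"xyz":[-0.051,-0.493,0.3],"turn":-0.75,"jaw":32}
    - {"xyz":[-0.051,-0.493,0.3],"turn":-0.75,"jaw":32}
    - {"xyz":[-0.051,-0.493,0.3],"turn":-0.75,"jaw":32}
    - {"xyz":[-0.051,-0.493,0.3],"turn":-0.75,"jaw":32}
    - {"xyz":[-0.051,-0.493,0.3],"turn":-0.75,"jaw":32}

```text
t: 29.73
ee_pos: [0.6345, 0.0155, 0.2005]
ee_rot: [[0.218, 0.976, 0.0], [0.976, -0.218, 0.0], [0.0, 0.0, -1.0]]
wrist_force: [0.2, 0.6, 0.2]
finger_gap: 0.0318
finger_force: 0.0
```

>>> step_arm:
  deltas:
    - {"xyz":[0,0,0.25],"turn":-0.195,"jaw":30}
    - {"xyz":[0,0,0.25],"turn":-0.195,"jaw":30}
    - {"xyz":[0,0,0.25],"turn":-0.195,"jaw":30}
    - {"xyz":[0,0,0.25],"turn":-0.195,"jaw":30}
    - {"xyz":[0,0,0.25],"turn":-0.195,"jaw":30}
    - {"xyz":[0,0,0.25],"turn":-0.195,"jaw":30}

```text
t: 30.23
ee_pos: [0.6348, 0.0156, 0.151]
ee_rot: [[-0.074, 0.997, 0.001], [0.997, 0.074, 0.0], [0.0, 0.001, -1.0]]
wrist_force: [-0.3, -1.0, -0.2]
finger_gap: 0.0299
finger_force: 0.0
```

```bash
python3 - <<'E'
from h import *
S=telemetry.get_state();print(S['ee_pos'],np.arctan2(S['ee_rot'][1][0],S['ee_rot'][0][0]),S['qpos'])
s=shot('scene','s5.png');cv2.imwrite('pics/c5.png',cv2.resize(s['pixels'][120:320,190:390],(500,500)))
E
```

```text
[0.63479688 0.01555215 0.15102296] 1.6451472763521662 [ 0.37712535  0.5770968  -0.62855285  1.63147133  0.37748843  1.05629206
 -0.28805093]
```

View pics/c5.png

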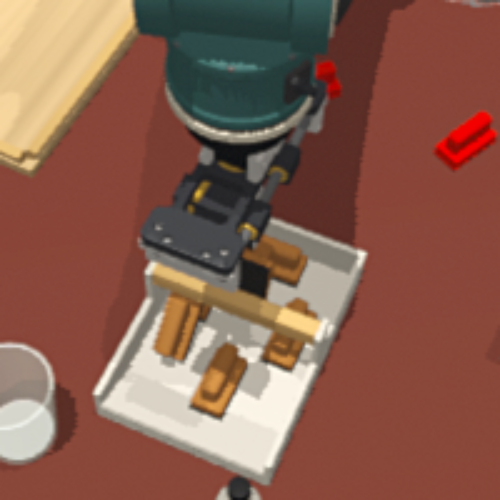

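The gripper is centred over the bar at crop (235,295), with all six stamps inside the tote. I'll grip and lift.

>>> step_arm:
  deltas:
    - {"xyz":[0,0,0.15],"turn":0,"jaw":30}
    - {"xyz":[0,0,0.3],"turn":0,"jaw":30}
    - {"xyz":[0,0,0.425],"turn":0,"jaw":30}
    - {"xyz":[0,0,0.425],"turn":0,"jaw":30}
    - {"xyz":[0,0,0.425],"turn":0,"jaw":30}
    - {"xyz":[0,0,0.425],"turn":0,"jaw":10}
    - {"xyz":[0,0,0.425],"turn":0,"jaw":10}
    - {"xyz":[0,0,0.425],"turn":0,"jaw":10}
    - {"xyz":[0,0,0.425],"turn":0,"jaw":10}
    - {"xyz":[0,0,0.425],"turn":0,"jaw":10}
  force: 40

```text
t: 31.12
ee_pos: [0.6353, 0.0156, 0.0673]
ee_rot: [[-0.076, 0.997, 0.002], [0.997, 0.076, -0.0], [-0.0, 0.002, -1.0]]
wrist_force: [-2.3, -0.1, 9.4]
finger_gap: 0.0157
finger_force: 40.0
```

>>> step_arm:
  deltas:
    - {"xyz":[0,0,0],"turn":0,"jaw":10}
    - {"xyz":[0,0,-0.1],"turn":0,"jaw":10}
    - {"xyz":[0,0,-0.2],"turn":0,"jaw":10}
    - {"xyz":[0,0,-0.3],"turn":0,"jaw":10}
    - {"xyz":[0,0,-0.4],"turn":0,"jaw":10}
    - {"xyz":[0,0,-0.5],"turn":0,"jaw":10}
    - {"xyz":[0,0,-0.6],"turn":0,"jaw":10}
    - {"xyz":[0,0,-0.7],"turn":0,"jaw":10}
    - {"xyz":[0,0,-0.8],"turn":0,"jaw":10}
    - {"xyz":[0,0,-0.85],"turn":0,"jaw":10}

```text
t: 31.95
ee_pos: [0.6349, 0.0157, 0.2383]
ee_rot: [[-0.076, 0.997, 0.003], [0.997, 0.076, -0.0], [-0.0, 0.003, -1.0]]
wrist_force: [0.6, -0.6, -6.4]
finger_gap: 0.0159
finger_force: 40.0
```

```bash
python3 - <<'E'
from h import *
S=telemetry.get_state();print(S['ee_pos'],np.arctan2(S['ee_rot'][1][0],S['ee_rot'][0][0]),S['finger_gap'])
Y=3.123; rx=.410
plan([(.56,.05,.25,2.2),(.48,.15,.25,2.9),(rx,.234+.045,.25,Y),(rx,.234+.045,.205,Y)],(.6337,.0155,.236,1.651))
E
```

```text
[0.63492251 0.01573382 0.23833271] 1.6465033072721296 0.01585468152715332
[0.201, -0.353, -0.07] turn -0.35 rows>=4.4
[0.64, -0.029, -0.0] turn -0.446 rows>=5.6
[0.494, 0.543, -0.0] turn -0.142 rows>=3.5
[0.0, 0.0, 0.225] turn -0.0 rows>=1.1
```

>>> step_arm:
  deltas:
    - {"xyz":[0.02,-0.035,-0.07],"turn":-0.035,"jaw":10}
    - {"xyz":[0.05,-0.09,-0.07],"turn":-0.09,"jaw":10}
    - {"xyz":[0.08,-0.14,-0.07],"turn":-0.14,"jaw":10}
    - {"xyz":[0.11,-0.2,-0.07],"turn":-0.2,"jaw":10}
    - {"xyz":[0.14,-0.25,-0.07],"turn":-0.25,"jaw":10}
    - {"xyz":[0.17,-0.3,-0.07],"turn":-0.3,"jaw":10}
    - {"xyz":[0.19,-0.34,-0.07],"turn":-0.33,"jaw":10}
    - {"xyz":[0.201,-0.353,-0.07],"turn":-0.35,"jaw":10}
    - {"xyz":[0.201,-0.353,-0.07],"turn":-0.35,"jaw":10}

```text
t: 32.7
ee_pos: [0.5602, 0.0507, 0.2495]
ee_rot: [[-0.587, 0.809, -0.0], [0.809, 0.587, -0.0], [-0.0, -0.0, -1.0]]
wrist_force: [0.2, 0.4, -5.9]
finger_gap: 0.0155
finger_force: 40.0
```

>>> step_arm:
  deltas:
    - {"xyz":[0.04,0,0],"turn":-0.03,"jaw":10}
    - {"xyz":[0.12,-0.005,0],"turn":-0.09,"jaw":10}
    - {"xyz":[0.22,-0.01,0],"turn":-0.15,"jaw":10}
    - {"xyz":[0.32,-0.015,0],"turn":-0.22,"jaw":10}
    - {"xyz":[0.42,-0.02,0],"turn":-0.29,"jaw":10}
    - {"xyz":[0.52,-0.025,0],"turn":-0.36,"jaw":10}
    - {"xyz":[0.59,-0.027,0],"turn":-0.41,"jaw":10}
    - {"xyz":[0.63,-0.029,0],"turn":-0.44,"jaw":10}
    - {"xyz":[0.64,-0.029,0],"turn":-0.446,"jaw":10}
    - {"xyz":[0.64,-0.029,0],"turn":-0.446,"jaw":10}

```text
t: 33.53
ee_pos: [0.4814, 0.1507, 0.2495]
ee_rot: [[-0.97, 0.244, 0.0], [0.244, 0.97, -0.0], [-0.0, -0.0, -1.0]]
wrist_force: [-0.0, 0.3, -5.9]
finger_gap: 0.0156
finger_force: 40.0
```

>>> step_arm:
  deltas:
    - {"xyz":[0.04,0.05,0],"turn":-0.01,"jaw":10}
    - {"xyz":[0.11,0.12,0],"turn":-0.03,"jaw":10}
    - {"xyz":[0.2,0.22,0],"turn":-0.06,"jaw":10}
    - {"xyz":[0.29,0.32,0],"turn":-0.09,"jaw":10}
    - {"xyz":[0.38,0.42,0],"turn":-0.12,"jaw":10}
    - {"xyz":[0.45,0.5,0],"turn":-0.142,"jaw":10}
    - {"xyz":[0.48,0.53,0],"turn":-0.142,"jaw":10}
    - {"xyz":[0.494,0.543,0],"turn":-0.142,"jaw":10}
    - {"xyz":[0.494,0.543,0],"turn":-0.142,"jaw":10}
    - {"xyz":[0.494,0.543,0],"turn":-0.142,"jaw":10}

```text
t: 34.37
ee_pos: [0.4122, 0.2794, 0.2494]
ee_rot: [[-1.0, 0.023, -0.0], [0.023, 1.0, -0.0], [0.0, -0.0, -1.0]]
wrist_force: [0.3, -0.1, -6.6]
finger_gap: 0.0155
finger_force: 40.0
```

```bash
python3 - <<'E'
from h import *
S=telemetry.get_state();print(S['ee_pos'],np.arctan2(S['ee_rot'][1][0],S['ee_rot'][0][0]),S['finger_gap'],S['wrist_force'],S['qpos'])
s=shot('scene','s6.png')
E
```

```text
[0.41222037 0.27939537 0.24936493] 3.1185870134928866 0.015470813050529542 [ 0.30263928 -0.09349107 -6.56211027] [ 0.2919343   0.32757706 -1.13088957  1.85750876  0.32324415  1.16045429
  0.59732205]
```

View pics/s6.png

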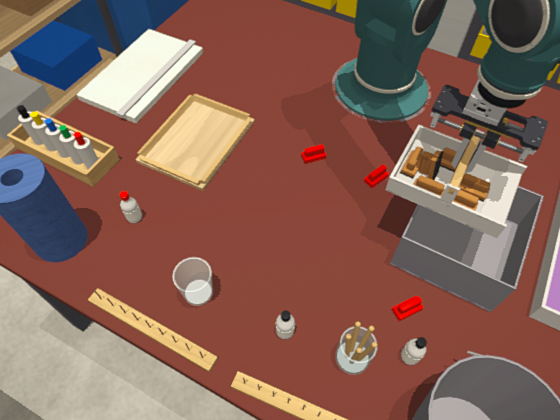

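The tote hangs level over the tub's right half, with its ramp pointing into the tub. The tool can't tilt, so I'll use the tub rim as a pivot. I'll lower the tote onto the rim just behind its centre with a light grip, then follow the tipping arc.

>>> step_arm:
  deltas:
    - {"xyz":[0,0,0.08],"turn":0,"jaw":10}
    - {"xyz":[0,0,0.16],"turn":0,"jaw":10}
    - {"xyz":[0,0,0.24],"turn":0,"jaw":10}
    - {"xyz":[0,0,0.297],"turn":0,"jaw":10}
    - {"xyz":[0,0,0.297],"turn":0,"jaw":10}
    - {"xyz":[0,0,0.297],"turn":0,"jaw":10}
    - {"xyz":[0,0,0.297],"turn":0,"jaw":10}

```text
t: 35.0
ee_pos: [0.4122, 0.2801, 0.1908]
ee_rot: [[-1.0, 0.022, 0.001], [0.022, 1.0, 0.0], [-0.001, 0.0, -1.0]]
wrist_force: [0.2, 0.6, -5.7]
finger_gap: 0.0157
finger_force: 40.0
```

>>> step_arm:
  deltas:
    - {"xyz":[0,0,0.02],"turn":0,"jaw":10}
    - {"xyz":[0,0.02,0.035],"turn":0,"jaw":10}
    - {"xyz":[0,0.04,0.05],"turn":0,"jaw":10}
    - {"xyz":[0,0.06,0.063],"turn":0,"jaw":10}
    - {"xyz":[0,0.085,0.09],"turn":0,"jaw":10}
    - {"xyz":[0,0.112,0.115],"turn":0,"jaw":10}
    - {"xyz":[0,0.112,0.115],"turn":0,"jaw":10}
    - {"xyz":[0,0.112,0.115],"turn":0,"jaw":10}
  force: 8

```text
t: 35.67
ee_pos: [0.4119, 0.303, 0.1667]
ee_rot: [[-1.0, 0.021, -0.001], [0.021, 1.0, 0.001], [0.001, 0.001, -1.0]]
wrist_force: [0.7, 1.3, -0.3]
finger_gap: 0.0216
finger_force: 8.1
```

```bash
python3 - <<'E'
from h import *
S=telemetry.get_state();print(S['ee_pos'],S['finger_gap'],S['wrist_force'],S['torque'])
s=shot('scene','s7.png');c=shot('top');cv2.imwrite('pics/c7.png',np.hstack([cv2.resize(s['pixels'][60:300,360:560],(400,480)),cv2.resize(c['pixels'][190:330,90:207],(400,480))]))
E
```

```text
[0.41191637 0.30304844 0.16674044] 0.02163698530391948 [ 0.71374085  1.34663935 -0.28833594] [ 0.53674712 -0.22039933  0.0030794 ]
```

View pics/c7.png

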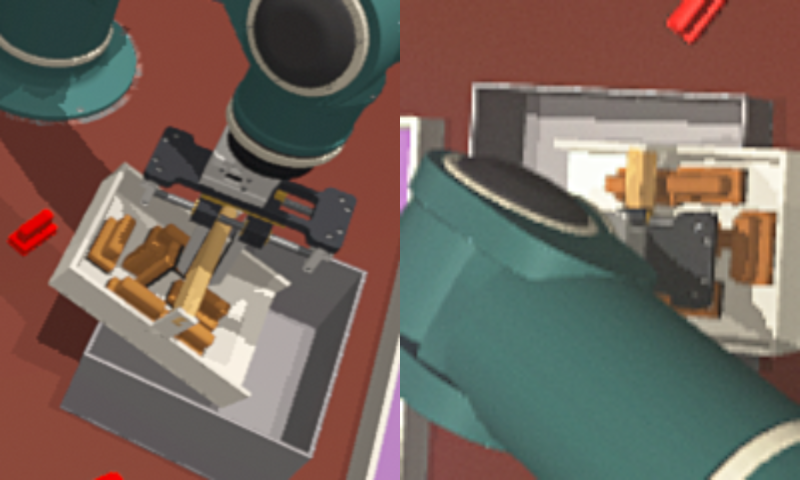

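It works: the tote is tipped about 18° on the rim with the jaws following the bar. Continuing along the arc.

>>> step_arm:
  deltas:
    - {"xyz":[0,0.02,0.03],"turn":0,"jaw":10}
    - {"xyz":[0,0.041,0.062],"turn":0,"jaw":10}
    - {"xyz":[0,0.057,0.095],"turn":0,"jaw":10}
    - {"xyz":[0,0.073,0.128],"turn":0,"jaw":10}
    - {"xyz":[0,0.08,0.155],"turn":0,"jaw":10}
    - {"xyz":[0,0.088,0.185],"turn":0,"jaw":10}
    - {"xyz":[0,0.088,0.185],"turn":0,"jaw":10}
    - {"xyz":[0,0.088,0.185],"turn":0,"jaw":10}
    - {"xyz":[0,0.088,0.185],"turn":0,"jaw":10}

```text
t: 36.52
ee_pos: [0.4127, 0.3207, 0.1299]
ee_rot: [[-1.0, 0.021, 0.0], [0.021, 1.0, 0.001], [-0.0, 0.001, -1.0]]
wrist_force: [1.2, 5.8, 2.5]
finger_gap: 0.0258
finger_force: 17.3
```

```bash
python3 - <<'E'
from h import *
S=telemetry.get_state();print(S['ee_pos'],S['finger_gap'],S['wrist_force'],S['torque'])
s=shot('scene','s8.png');c=shot('top');cv2.imwrite('pics/c8.png',np.hstack([cv2.resize(s['pixels'][60:300,360:560],(400,480)),cv2.resize(c['pixels'][190:330,90:207],(400,480))]))
E
```

```text
[0.41267874 0.32073858 0.12991015] 0.02582971272454373 [1.18696296 5.79103577 2.50959933] [ 1.24121204 -0.10300705  0.02793961]
```

View pics/c8.png

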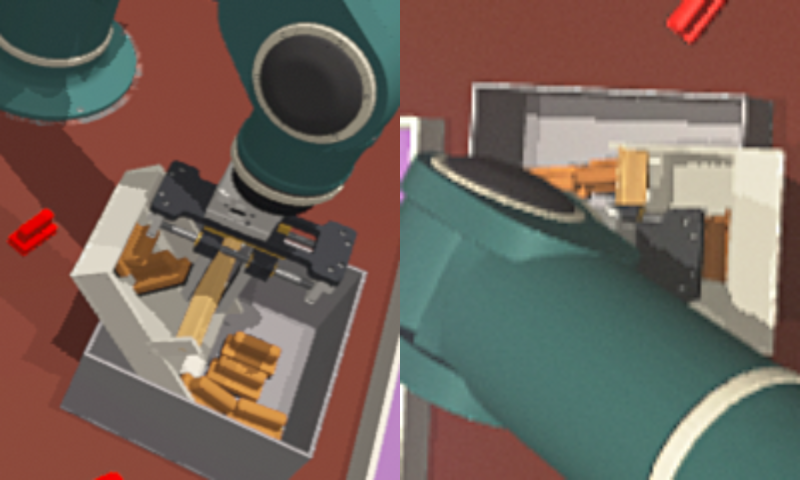

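Four stamps have already slid out into the tub. Two are still at the rear, and the tilt is only about 36°. I'll open the jaws slightly so the tote tips further under its own weight.

>>> step_arm:
  deltas:
    - {"xyz":[0,0,0],"turn":0,"jaw":30}
    - {"xyz":[0,0,0],"turn":0,"jaw":34}
    - {"xyz":[0,0,0],"turn":0,"jaw":36}
    - {"xyz":[0,-0.02,0],"turn":0,"jaw":36}
    - {"xyz":[0,-0.04,0],"turn":0,"jaw":36}
    - {"xyz":[0,-0.04,0],"turn":0,"jaw":36}
    - {"xyz":[0,-0.04,0],"turn":0,"jaw":36}

```text
t: 37.2
ee_pos: [0.4128, 0.3193, 0.1328]
ee_rot: [[-1.0, 0.018, 0.004], [0.018, 1.0, 0.013], [-0.004, 0.013, -1.0]]
wrist_force: [-3.1, 37.6, 16.4]
finger_gap: 0.0275
finger_force: 18.7
```

```bash
python3 - <<'E'
from h import *
S=telemetry.get_state();print(S['ee_pos'],S['finger_gap'],S['wrist_force'],S['torque'])
s=shot('scene','s9.png');c=shot('top');cv2.imwrite('pics/c9.png',np.hstack([cv2.resize(s['pixels'][60:300,360:560],(400,480)),cv2.resize(c['pixels'][190:330,90:207],(400,480))]))
E
```

```text
[0.41278089 0.31925735 0.13280079] 0.027548058145007152 [-3.11990476 37.55562716 16.40300814] [7.9250191  0.50889491 0.02570467]
```

View pics/c9.png

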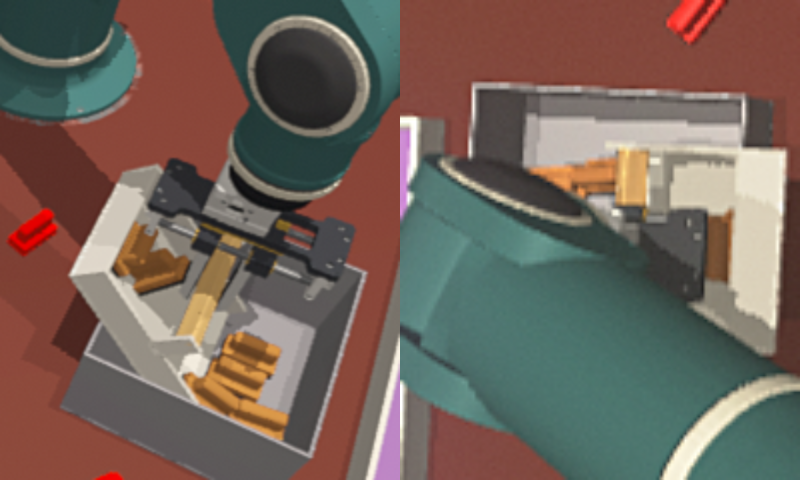

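The rear finger is jammed against the leaning stamp: the wrist reads 37 N sideways and the jaws can't open. I'll back off forward and up to free it.

>>> step_arm:
  deltas:
    - {"xyz":[0,0.04,0],"turn":0,"jaw":28}
    - {"xyz":[0,0.06,0],"turn":0,"jaw":32}
    - {"xyz":[0,0.08,-0.02],"turn":0,"jaw":34}
    - {"xyz":[0,0.08,-0.04],"turn":0,"jaw":34}
    - {"xyz":[0,0.08,-0.06],"turn":0,"jaw":34}
    - {"xyz":[0,0.08,-0.07],"turn":0,"jaw":34}
    - {"xyz":[0,0.08,-0.07],"turn":0,"jaw":34}

```text
t: 37.88
ee_pos: [0.4132, 0.3278, 0.1446]
ee_rot: [[-1.0, 0.022, 0.001], [0.022, 1.0, 0.0], [-0.001, 0.0, -1.0]]
wrist_force: [0.0, -0.2, 0.1]
finger_gap: 0.0338
finger_force: 0.0
```

```bash
python3 - <<'E'
from h import *
S=telemetry.get_state();print(S['ee_pos'],S['finger_gap'],S['wrist_force'],S['torque'])
s=shot('scene','s10.png');c=shot('top');cv2.imwrite('pics/c10.png',np.hstack([cv2.resize(s['pixels'][60:300,360:560],(400,480)),cv2.resize(c['pixels'][190:330,90:207],(400,480))]))
E
```

```text
[0.413211   0.32775055 0.14457596] 0.033771744170815694 [ 0.03811506 -0.17867013  0.12830949] [ 0.0793047  -0.17926996  0.00858439]
```

View pics/c10.png

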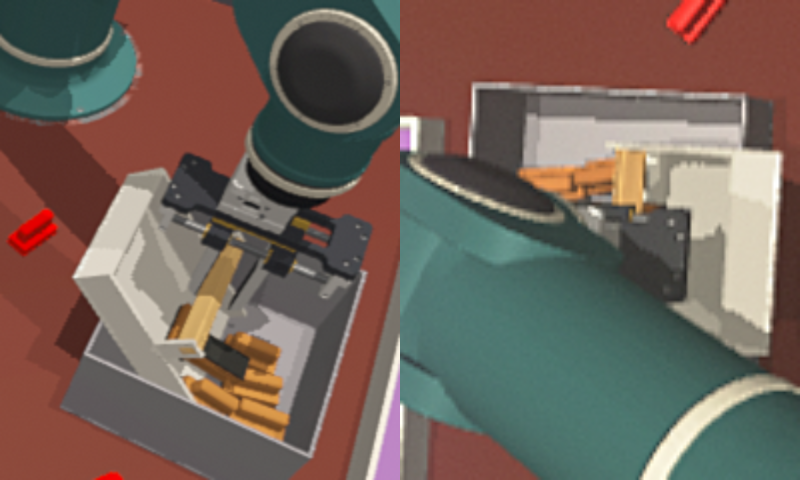

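The jam is free: all forces are zero and the last two stamps have slid to the lip. I've used up the picture allowance, so from here I'll rely on numbers: forces, weight and colour segmentation. Next I'll steepen and rock the tote with the fingers.

>>> step_arm:
  deltas:
    - {"xyz":[0,-0.04,0],"turn":0,"jaw":34}
    - {"xyz":[0,-0.07,0],"turn":0,"jaw":34}
    - {"xyz":[0,-0.085,0],"turn":0,"jaw":34}
    - {"xyz":[0,-0.09,0],"turn":0,"jaw":34}
    - {"xyz":[0,-0.09,0],"turn":0,"jaw":34}
    - {"xyz":[0,-0.09,0],"turn":0,"jaw":34}

```text
t: 38.48
ee_pos: [0.4126, 0.3121, 0.1449]
ee_rot: [[-1.0, 0.021, 0.001], [0.021, 1.0, 0.005], [-0.001, 0.005, -1.0]]
wrist_force: [0.1, 16.3, 0.8]
finger_gap: 0.035
finger_force: 8.0
```

```bash
python3 - <<'E'
from h import *
S=telemetry.get_state();print(S['ee_pos'],S['finger_gap'],S['wrist_force'],S['torque'])
for n in('scene','top'):
    a=cv2.imread('pics/s10.png') if n=='scene' else None
    c=shot(n);m=wood(c)
    if n=='scene':
        # stamp-coloured (more saturated) pixels and changes against the previous scene picture
        d=np.abs(c['pixels'].astype(int)-a).sum(2)>60;ys,xs=np.nonzero(d[60:300,360:560]);print('changed',d.sum(),xs.min()+360,xs.max()+360,ys.min()+60,ys.max()+60)
    r=rwood(c);n_,l,s_,ce=cv2.connectedComponentsWithStats(r.astype(np.uint8))
    for i in range(1,n_):
        if s_[i,4]>25 and ((n=='scene' and ce[i,0]>380 and 150<ce[i,1]<300) or (n=='top' and ce[i,0]<220 and ce[i,1]>200)): print(n,s_[i],np.round(ce[i]))
E
```

```text
[0.41257828 0.31207942 0.14492307] 0.03504196488837067 [ 0.06646419 16.33934244  0.82922349] [ 3.91916228 -0.2189453   0.00424923]
changed 11197 380 559 60 267
scene [458 219   7  19  47] [461. 228.]
scene [ 449  226   59   54 1479] [483. 253.]
scene [444 237  12   6  44] [449. 239.]
top [129 234  28  13 170] [145. 241.]
```

>>> step_arm:
  deltas:
    - {"xyz":[0,0.06,0],"turn":0,"jaw":34}
    - {"xyz":[0,0.09,0],"turn":0,"jaw":34}
    - {"xyz":[0,0.05,0],"turn":0,"jaw":34}
    - {"xyz":[0,0,0],"turn":0,"jaw":34}
    - {"xyz":[0,0.06,0],"turn":0,"jaw":34}
    - {"xyz":[0,0.09,0],"turn":0,"jaw":34}
    - {"xyz":[0,0.05,0],"turn":0,"jaw":34}
    - {"xyz":[0,0,0],"turn":0,"jaw":34}
    - {"xyz":[0,0.05,0],"turn":0,"jaw":34}
    - {"xyz":[0,0.05,0],"turn":0,"jaw":34}

```text
t: 39.42
ee_pos: [0.4129, 0.32, 0.1442]
ee_rot: [[-1.0, 0.022, 0.0], [0.022, 1.0, -0.0], [-0.0, -0.0, -1.0]]
wrist_force: [0.5, 0.3, 0.5]
finger_gap: 0.0343
finger_force: 0.0
```

>>> step_arm:
  deltas:
    - {"xyz":[0,0,0],"turn":0,"jaw":15}
    - {"xyz":[0,0,0],"turn":0,"jaw":15}
    - {"xyz":[0,0,0],"turn":0,"jaw":15}
    - {"xyz":[0,0,0],"turn":0,"jaw":15}
    - {"xyz":[0,0,0],"turn":0,"jaw":15}
    - {"xyz":[0,0,0],"turn":0,"jaw":15}
  force: 8

```text
t: 39.92
ee_pos: [0.4127, 0.3199, 0.144]
ee_rot: [[-1.0, 0.022, -0.0], [0.022, 1.0, -0.0], [0.0, -0.0, -1.0]]
wrist_force: [0.0, -1.5, 0.1]
finger_gap: 0.0266
finger_force: 8.0
```

```bash
python3 - <<'E'
from h import *
a=cv2.imread('pics/s10.png');c=shot('scene','s11.png')
for im in(a,c['pixels']):
    r=rwood(dict(pixels=im));n_,l,s_,ce=cv2.connectedComponentsWithStats(r.astype(np.uint8))
    print([(s_[i].tolist()) for i in range(1,n_) if s_[i,4]>15 and ce[i,0]>380 and 130<ce[i,1]<300])
# tub floor footprint -> image
for p in((.291,.238,.004),(.533,.238,.004),(.533,.460,.004),(.291,.46,.004)): print(p,np.round(proj(c,[p])[0]))
E
```

```text
[[384, 198, 10, 7, 28], [444, 212, 12, 17, 90], [452, 226, 53, 54, 1386], [533, 238, 9, 9, 17], [530, 248, 6, 8, 17], [404, 293, 13, 6, 21]]
[[388, 198, 8, 6, 17], [445, 217, 7, 11, 29], [449, 226, 59, 54, 1484], [445, 238, 8, 5, 27]]
(0.291, 0.238, 0.004) [426. 186.]
(0.533, 0.238, 0.004) [392. 263.]
(0.533, 0.46, 0.004) [491. 308.]
(0.291, 0.46, 0.004) [516. 223.]
```

>>> step_arm:
  deltas:
    - {"xyz":[0,-0.02,-0.05],"turn":0,"jaw":10}
    - {"xyz":[0,-0.04,-0.09],"turn":0,"jaw":10}
    - {"xyz":[0,-0.06,-0.13],"turn":0,"jaw":10}
    - {"xyz":[0,-0.09,-0.17],"turn":0,"jaw":10}
    - {"xyz":[0,-0.12,-0.21],"turn":0,"jaw":10}
    - {"xyz":[0,-0.12,-0.21],"turn":0,"jaw":10}
  force: 20

```text
t: 40.47
ee_pos: [0.4129, 0.295, 0.1877]
ee_rot: [[-1.0, 0.023, 0.002], [0.023, 1.0, 0.0], [-0.002, 0.0, -1.0]]
wrist_force: [-0.1, -0.2, -2.4]
finger_gap: 0.0255
finger_force: 20.0
```

>>> step_arm:
  deltas:
    - {"xyz":[0,0,-0.06],"turn":0,"jaw":10}
    - {"xyz":[0,0,-0.12],"turn":0,"jaw":10}
    - {"xyz":[0,0,-0.2],"turn":0,"jaw":10}
    - {"xyz":[0,0,-0.28],"turn":0,"jaw":10}
    - {"xyz":[0,0,-0.36],"turn":0,"jaw":10}
    - {"xyz":[0,0,-0.4],"turn":0,"jaw":10}
    - {"xyz":[0,0,-0.4],"turn":0,"jaw":10}
    - {"xyz":[0,0,-0.4],"turn":0,"jaw":10}
    - {"xyz":[0,0,-0.4],"turn":0,"jaw":10}
  force: 40

```text
t: 41.22
ee_pos: [0.412, 0.2957, 0.2654]
ee_rot: [[-1.0, 0.022, -0.001], [0.022, 1.0, -0.0], [0.001, -0.0, -1.0]]
wrist_force: [0.3, -0.8, -2.8]
finger_gap: 0.0245
finger_force: 40.0
```

```bash
python3 - <<'E'
from h import *
S=telemetry.get_state();print(S['ee_pos'],S['finger_gap'],S['wrist_force'],S['torque'])
c=shot('scene','s12.png')
r=rwood(c);n_,l,s_,ce=cv2.connectedComponentsWithStats(r.astype(np.uint8))
print([(s_[i].tolist()) for i in range(1,n_) if s_[i,4]>15 and ce[i,0]>340 and 130<ce[i,1]<300])
S=telemetry.get_state();print(S['wrist_force'])
E
```

```text
[0.41195025 0.29572463 0.26539674] 0.024535008206978338 [ 0.33665024 -0.76120352 -2.81668444] [ 0.15921864 -0.18264722 -0.00101442]
[[481, 142, 10, 22, 34], [377, 198, 17, 7, 38], [365, 200, 11, 7, 21], [457, 213, 51, 67, 1478], [444, 249, 27, 17, 207]]
[-0.77852691  0.43208135 -2.99560875]
```

The wrist reads about 2.9 N, so the tote is empty and all six stamps (0.6 N each) are out. The 24.5 mm gap means it hangs tilted, so I'll work out the pitch from the silhouettes.

```bash
cat >> h.py <<'E'
def slab(x0,x1,y0,y1,z0,z1): return np.array([[x,y,z] for x in(x0,x1) for y in(y0,y1) for z in(z0,z1)])
T3=[slab(-.112,.112,-.08,.08,0,.005),slab(-.067,.112,-.08,-.075,0,.042),slab(-.067,.112,.075,.08,0,.042),slab(.107,.112,-.08,.08,0,.042),
    slab(-.112,-.067,-.08,-.075,0,.022),slab(-.112,-.067,.075,.08,0,.022)]
def tiltscore(c,bar,yaw,th,bz=.073):
    """share of tote-model pixels that are white, and of white pixels near it explained; th>0 lowers the -x end"""
    h=cv2.cvtColor(c['pixels'],cv2.COLOR_BGR2HSV);wm=(h[...,1]<70)&(h[...,2]>120)
    r=(R.from_euler('z',yaw)*R.from_euler('y',-th)).as_matrix();m=np.zeros(wm.shape,np.uint8)
    for p in T3: cv2.fillConvexPoly(m,cv2.convexHull(np.round(proj(c,(p-[0,0,bz])@r.T+bar)).astype(np.int32)),1)
    m=m>0;return (m&wm).sum()/m.sum(),m.sum()
E
python3 - <<'E'
from h import *
S=telemetry.get_state();p=np.array(S['ee_pos']);C=[shot('scene'),shot('top')]
yaw=np.arctan2(S['ee_rot'][1][0],S['ee_rot'][0][0])+np.pi/2   # tote x after half turn: pour end toward +y
for dz in(.006,.015):
  for t in(-80,-30,0,15,28,45,60,80,95): print(dz,t,[np.round(tiltscore(c,p+[0,0,dz],yaw,np.radians(t)),2).tolist() for c in C])
E
```

```text
0.006 -80 [[0.16, 6451.0], [0.13, 4383.0]]
0.006 -30 [[0.37, 9645.0], [0.32, 6052.0]]
0.006 0 [[0.53, 9294.0], [0.45, 5546.0]]
0.006 15 [[0.6, 8828.0], [0.49, 5027.0]]
0.006 28 [[0.67, 8277.0], [0.53, 4471.0]]
0.006 45 [[0.82, 7171.0], [0.64, 3385.0]]
0.006 60 [[0.83, 6026.0], [0.75, 2107.0]]
0.006 80 [[0.65, 4399.0], [0.57, 1846.0]]
0.006 95 [[0.63, 4284.0], [0.51, 3502.0]]
0.015 -80 [[0.15, 6507.0], [0.12, 4462.0]]
0.015 -30 [[0.37, 9824.0], [0.31, 6130.0]]
0.015 0 [[0.52, 9479.0], [0.44, 5618.0]]
0.015 15 [[0.6, 9000.0], [0.48, 5191.0]]
0.015 28 [[0.66, 8374.0], [0.53, 4475.0]]
0.015 45 [[0.78, 7285.0], [0.64, 3401.0]]
0.015 60 [[0.8, 6091.0], [0.73, 2171.0]]
0.015 80 [[0.63, 4433.0], [0.53, 1904.0]]
0.015 95 [[0.61, 4339.0], [0.5, 3546.0]]
```

The tote hangs pitched about 50–60°, with friction locking it in the jaws. I'll carry it high to open table, touch the lip down and lay it flat by moving back and down with a light grip.

```bash
python3 - <<'E'
from h import *
plan([(.412,.295,.32,None),(.48,.15,.32,2.5),(.57,.03,.32,1.8),(.69,.0,.32,1.571),(.69,0,.16,1.571)])
E
```

```text
[-0.0, -0.004, -0.273] turn -0.0 rows>=1.3
[-0.356, -0.718, -0.0] turn 0.395 rows>=5.0
[-0.72, -0.211, -0.0] turn 0.446 rows>=5.6
[-0.282, 0.55, -0.0] turn 0.146 rows>=3.0
[0.0, 0.0, 0.8] turn -0.0 rows>=3.8
```

>>> step_arm:
  deltas:
    - {"xyz":[0,0,-0.1],"turn":0,"jaw":10}
    - {"xyz":[0,0,-0.2],"turn":0,"jaw":10}
    - {"xyz":[0,0,-0.273],"turn":0,"jaw":10}
    - {"xyz":[0,0,-0.273],"turn":0,"jaw":10}
    - {"xyz":[0,0,-0.273],"turn":0,"jaw":10}

```text
t: 41.78
ee_pos: [0.4123, 0.2959, 0.3203]
ee_rot: [[-1.0, 0.022, 0.0], [0.022, 1.0, 0.0], [-0.0, 0.0, -1.0]]
wrist_force: [0.5, 0.6, -3.3]
finger_gap: 0.0245
finger_force: 40.0
```

>>> step_arm:
  deltas:
    - {"xyz":[-0.03,-0.06,0],"turn":0.04,"jaw":10}
    - {"xyz":[-0.08,-0.16,0],"turn":0.09,"jaw":10}
    - {"xyz":[-0.13,-0.26,0],"turn":0.15,"jaw":10}
    - {"xyz":[-0.18,-0.36,0],"turn":0.21,"jaw":10}
    - {"xyz":[-0.23,-0.46,0],"turn":0.27,"jaw":10}
    - {"xyz":[-0.28,-0.56,0],"turn":0.33,"jaw":10}
    - {"xyz":[-0.32,-0.65,0],"turn":0.37,"jaw":10}
    - {"xyz":[-0.356,-0.718,0],"turn":0.395,"jaw":10}
    - {"xyz":[-0.356,-0.718,0],"turn":0.395,"jaw":10}
    - {"xyz":[-0.356,-0.718,0],"turn":0.395,"jaw":10}

```text
t: 42.62
ee_pos: [0.4803, 0.1505, 0.3201]
ee_rot: [[-0.801, 0.599, -0.001], [0.599, 0.801, 0.0], [0.001, -0.0, -1.0]]
wrist_force: [-0.2, 0.5, -3.4]
finger_gap: 0.0246
finger_force: 40.0
```

>>> step_arm:
  deltas:
    - {"xyz":[-0.06,-0.02,0],"turn":0.04,"jaw":10}
    - {"xyz":[-0.15,-0.045,0],"turn":0.1,"jaw":10}
    - {"xyz":[-0.25,-0.075,0],"turn":0.16,"jaw":10}
    - {"xyz":[-0.35,-0.1,0],"turn":0.23,"jaw":10}
    - {"xyz":[-0.45,-0.13,0],"turn":0.3,"jaw":10}
    - {"xyz":[-0.55,-0.16,0],"turn":0.36,"jaw":10}
    - {"xyz":[-0.65,-0.19,0],"turn":0.41,"jaw":10}
    - {"xyz":[-0.72,-0.211,0],"turn":0.446,"jaw":10}
    - {"xyz":[-0.72,-0.211,0],"turn":0.446,"jaw":10}
    - {"xyz":[-0.72,-0.211,0],"turn":0.446,"jaw":10}

```text
t: 43.45
ee_pos: [0.5702, 0.0316, 0.3201]
ee_rot: [[-0.228, 0.974, -0.001], [0.974, 0.228, 0.001], [0.001, -0.001, -1.0]]
wrist_force: [-0.3, 0.9, -3.2]
finger_gap: 0.0248
finger_force: 40.0
```

>>> step_arm:
  deltas:
    - {"xyz":[-0.03,0.06,0],"turn":0.02,"jaw":10}
    - {"xyz":[-0.09,0.18,0],"turn":0.06,"jaw":10}
    - {"xyz":[-0.15,0.3,0],"turn":0.09,"jaw":10}
    - {"xyz":[-0.22,0.43,0],"turn":0.12,"jaw":10}
    - {"xyz":[-0.26,0.51,0],"turn":0.146,"jaw":10}
    - {"xyz":[-0.282,0.55,0],"turn":0.146,"jaw":10}
    - {"xyz":[-0.282,0.55,0],"turn":0.146,"jaw":10}
    - {"xyz":[-0.282,0.55,0],"turn":0.146,"jaw":10}

```text
t: 44.12
ee_pos: [0.6898, 0.0025, 0.3203]
ee_rot: [[-0.002, 1.0, -0.001], [1.0, 0.002, 0.001], [0.001, -0.001, -1.0]]
wrist_force: [-0.1, 0.7, -2.3]
finger_gap: 0.0246
finger_force: 40.0
```

```bash
python3 - <<'E'
from h import *
S=telemetry.get_state();p=np.array(S['ee_pos']);C=[shot('scene','s13.png'),shot('top','t13.png')]
print(p,S['finger_gap'],S['wrist_force'])
# stamps visible in tub (top view), any wood elsewhere on the table
r=wood(C[1]);n_,l,s_,ce=cv2.connectedComponentsWithStats(r.astype(np.uint8))
print([s_[i].tolist() for i in range(1,n_) if s_[i,4]>25 and 90<ce[i,0]<420 and 110<ce[i,1]<330])
yaw=np.arctan2(S['ee_rot'][1][0],S['ee_rot'][0][0])+np.pi/2
h=cv2.cvtColor(C[0]['pixels'],cv2.COLOR_BGR2HSV);wm=(h[...,1]<70)&(h[...,2]>120)
for t in(0,15,28,38,45,52,60,70,80): print(t,[np.round(tiltscore(c,p+[0,0,.01],yaw,np.radians(t)),2).tolist() for c in C])
E
```

```text
[0.68976911 0.00249982 0.32029641] 0.024604631612537974 [-0.14777998  0.68609434 -2.29817359]
[[181, 127, 22, 24, 222], [241, 146, 6, 11, 51], [385, 199, 12, 11, 34], [146, 236, 21, 11, 194], [123, 238, 21, 11, 191], [123, 250, 38, 13, 346], [131, 265, 31, 18, 224]]
0 [[0.49, 12603.0], [0.11, 5911.0]]
15 [[0.53, 13047.0], [0.13, 5597.0]]
28 [[0.58, 13065.0], [0.14, 5033.0]]
38 [[0.62, 12773.0], [0.16, 4456.0]]
45 [[0.65, 12537.0], [0.18, 3973.0]]
52 [[0.62, 12363.0], [0.2, 3465.0]]
60 [[0.57, 12027.0], [0.2, 2822.0]]
70 [[0.5, 11535.0], [0.21, 1806.0]]
80 [[0.45, 10575.0], [0.15, 1630.0]]
```

The tilt comes out at about 45–48°, and stamp-coloured blobs sit inside the tub. Now laying the tote down.

>>> step_arm:
  deltas:
    - {"xyz":[0,0,0.15],"turn":0,"jaw":10}
    - {"xyz":[0,0,0.3],"turn":0,"jaw":10}
    - {"xyz":[0,0,0.45],"turn":0,"jaw":10}
    - {"xyz":[0,0,0.6],"turn":0,"jaw":10}
    - {"xyz":[0,0,0.75],"turn":0,"jaw":10}
    - {"xyz":[0,0,0.88],"turn":0,"jaw":10}
    - {"xyz":[0,0,0.925],"turn":0,"jaw":10}
    - {"xyz":[0,0,0.925],"turn":0,"jaw":10}
    - {"xyz":[0,0,0.925],"turn":0,"jaw":10}

```text
t: 44.97
ee_pos: [0.69, 0.0011, 0.1364]
ee_rot: [[0.0, 1.0, 0.0], [1.0, -0.0, 0.0], [0.0, 0.0, -1.0]]
wrist_force: [-0.5, -0.1, -2.3]
finger_gap: 0.0248
finger_force: 40.0
```

>>> step_arm:
  deltas:
    - {"xyz":[0,-0.02,0.05],"turn":0,"jaw":10}
    - {"xyz":[0,-0.07,0.075],"turn":0,"jaw":10}
    - {"xyz":[0,-0.135,0.095],"turn":0,"jaw":10}
    - {"xyz":[0,-0.21,0.14],"turn":0,"jaw":10}
    - {"xyz":[0,-0.285,0.18],"turn":0,"jaw":10}
    - {"xyz":[0,-0.33,0.22],"turn":0,"jaw":10}
    - {"xyz":[0,-0.33,0.22],"turn":0,"jaw":10}
    - {"xyz":[0,-0.33,0.22],"turn":0,"jaw":10}
  force: 8

```text
t: 45.63
ee_pos: [0.6241, 0.0007, 0.0921]
ee_rot: [[0.001, 1.0, 0.0], [1.0, -0.001, -0.0], [-0.0, 0.0, -1.0]]
wrist_force: [-0.7, 0.0, -2.9]
finger_gap: 0.0174
finger_force: 7.9
```

```bash
python3 - <<'E'
from h import *
a=cv2.imread('pics/top0.png');b=cv2.imread('pics/t13.png');print('patch then/now',a[199:210,385:397].mean((0,1)),b[199:210,385:397].mean((0,1)),wood(dict(pixels=a))[195:212,383:399].sum())
S=telemetry.get_state();p=np.array(S['ee_pos']);C=[shot('scene','s14.png')]
yaw=np.arctan2(S['ee_rot'][1][0],S['ee_rot'][0][0])+np.pi/2
for t in(-10,0,10,20,30,40,50): print(t,[np.round(tiltscore(c,p+[0,0,dz],yaw,np.radians(t)),2).tolist() for c in C for dz in(.006,.015)])
E
```

```text
patch then/now [ 55.65909091  70.54545455 126.76515152] [ 61.28787879  77.33333333 138.5       ] 79
-10 [[0.7, 7367.0], [0.7, 7413.0]]
0 [[0.71, 7723.0], [0.72, 7778.0]]
10 [[0.69, 7856.0], [0.67, 8005.0]]
20 [[0.64, 7867.0], [0.62, 7987.0]]
30 [[0.59, 7746.0], [0.57, 7880.0]]
40 [[0.53, 7529.0], [0.51, 7667.0]]
50 [[0.47, 7354.0], [0.45, 7436.0]]
```

The gap is 17.4 mm, so the tote has swung level again. I'll set it down, back away and measure it.

>>> step_arm:
  deltas:
    - {"xyz":[0,0,0.04],"turn":0,"jaw":10}
    - {"xyz":[0,0,0.08],"turn":0,"jaw":10}
    - {"xyz":[0,0,0.12],"turn":0,"jaw":10}
    - {"xyz":[0,0,0.13],"turn":0,"jaw":10}
    - {"xyz":[0,0,0.13],"turn":0,"jaw":10}
    - {"xyz":[0,0,0.13],"turn":0,"jaw":10}
    - {"xyz":[0,0,0.13],"turn":0,"jaw":34}
    - {"xyz":[0,0,0.13],"turn":0,"jaw":34}
    - {"xyz":[0,0,0.13],"turn":0,"jaw":34}
    - {"xyz":[0,0,0.13],"turn":0,"jaw":34}

```text
t: 46.52
ee_pos: [0.6243, 0.0008, 0.0657]
ee_rot: [[0.001, 1.0, 0.0], [1.0, -0.001, 0.0], [0.0, 0.0, -1.0]]
wrist_force: [-0.5, 0.4, 0.6]
finger_gap: 0.0334
finger_force: 0.0
```

>>> step_arm:
  deltas:
    - {"xyz":[0,0,-0.1],"turn":0,"jaw":34}
    - {"xyz":[0,0,-0.3],"turn":0,"jaw":34}
    - {"xyz":[0,0,-0.5],"turn":0,"jaw":34}
    - {"xyz":[-0.2,0,-0.7],"turn":0,"jaw":34}
    - {"xyz":[-0.4,0,-0.8],"turn":0,"jaw":34}
    - {"xyz":[-0.6,0,-0.8],"turn":0,"jaw":34}
    - {"xyz":[-0.8,0,-0.8],"turn":0,"jaw":34}
    - {"xyz":[-1,0,-0.8],"turn":0,"jaw":34}
    - {"xyz":[-1,0,-0.8],"turn":0,"jaw":34}
    - {"xyz":[-1,0,-0.8],"turn":0,"jaw":34}

```text
t: 47.35
ee_pos: [0.6232, -0.2039, 0.2252]
ee_rot: [[0.007, 1.0, -0.001], [1.0, -0.007, -0.001], [-0.001, -0.001, -1.0]]
wrist_force: [-0.4, 0.5, -0.6]
finger_gap: 0.034
finger_force: 0.0
```

```bash
python3 - <<'E'
from h import *
S=telemetry.get_state();print(S['ee_pos'],S['ee_rot'][0],S['ee_rot'][1])
c=shot('top','t15.png');h=cv2.cvtColor(c['pixels'],cv2.COLOR_BGR2HSV);tm=((h[...,1]<60)&(h[...,2]>100))|((h[...,0]>12)&(h[...,0]<28)&(h[...,1]>60)&(h[...,2]>150))
u,v=proj(c,[.622,0,.03])[0]
r=44;x0,y0=int(u)-r,int(v)-r;print('mask',tm[y0:y0+88,x0:x0+88].sum())
b=np.zeros_like(tm);b[y0+3:y0+85,x0+3:x0+85]=tm[y0+3:y0+85,x0+3:x0+85];n,l,s,ce=cv2.connectedComponentsWithStats(b.astype(np.uint8));k=l==1+np.argmax(s[1:,4]);print(s[1+np.argmax(s[1:,4])])
print('tote',fit(c,k,TOTE,0,u,v,r))
m=wood(c);n,l,s,ce=cv2.connectedComponentsWithStats(rwood(c).astype(np.uint8));print([s[i].tolist() for i in range(1,n) if s[i,4]>30 and 90<ce[i,0]<430 and 110<ce[i,1]<330])
E
```

```text
[ 0.62319377 -0.20391494  0.22519661] [ 7.20650658e-03  9.99973837e-01 -6.26042337e-04] [ 9.99973563e-01 -7.20710840e-03 -9.64428383e-04]
mask 3866
[ 246  155   55   75 3858]
tote (array([ 6.22929516e-01, -7.50596549e-04,  3.13999053e+00]), np.float64(0.028688033015176))
[[350, 98, 40, 37, 271], [244, 107, 16, 18, 69], [172, 111, 20, 9, 47], [190, 110, 61, 35, 621], [353, 120, 13, 11, 36], [221, 130, 13, 8, 38], [181, 134, 19, 16, 82], [220, 138, 15, 15, 49], [102, 173, 25, 23, 81], [109, 187, 12, 18, 49], [353, 218, 6, 82, 232], [146, 237, 21, 10, 179], [123, 239, 22, 10, 187], [123, 250, 38, 13, 314], [131, 265, 30, 17, 184], [344, 298, 14, 21, 107]]
```

The tote is flat at (0.623, −0.001), yaw 0, with a good fit (error 0.03). I'll check the stamp count in the tub and refit the rack while planning the regrip.

```bash
python3 - <<'E'
from h import *
c=shot('top');m=wood(c);h=cv2.cvtColor(c['pixels'],cv2.COLOR_BGR2HSV)
V=h[...,2];
for y in range(232,286): print(''.join((str(int(V[y,x])//26)) if m[y,x] else '.' for x in range(118,172)))
# rack: fit outer 264x200 box silhouette
k=((h[...,0]>14)&(h[...,0]<30)&(h[...,1]>50)&(h[...,2]>100));k[:,:335]=0;k[:,435:]=0;k[:200]=0;k[315:]=0
kk=cv2.morphologyEx(k.astype(np.uint8),cv2.MORPH_CLOSE,np.ones((7,7)))>0
for H in(.029,): print('rack',fit(c,kk,[box(.264,.2,0,H)],0,385,255,56,4))
plan([(.6229,-.0008,.225,1.570),(.6229,-.0008,.066,1.57)])
E
```

```text
......................................................
......................................................
......................................................
......................................................
............................................8.76......
..............................777777788888899997......
........................8....8888888777777776788......
.......6677777788888888996...77777776666767743683.....
......47788887877777777786..77777777788888885.483.....
......57767766766666764476..788888888888888863383.....
.....487777777778888873.76..788888888888888853393.....
.....688888888888888873.56..677777777666665544493.....
.....488888888888888873.66...75555555444666667793.....
.....388777777766666653487...8666777667687776666......
......56555555544466664487...76666666666..............
.......6567676667788876565............................
.......65666666666....................................
......................................................
.....................7786.............................
..............87778999997.............................

[... 1323 characters left out ...]
....................7777885........................
.......................6777675433.....................
.......................77655545454433.................
.......................66544444455545443..............
...........................54444444445544443..........
...............................4444444...54...........
..................................5...................
......................................................
......................................................
......................................................
rack (array([ 0.20254705, -0.00640761,  1.97984261]), np.float64(1.0))
[0.991, -0.007, 0.003] turn -0.001 rows>=4.8
[0.0, 0.0, 0.795] turn -0.0 rows>=3.8
```

```bash
python3 - <<'E'
from h import *
c=dict(shot('top'));c['pixels']=cv2.imread('pics/top0.png');h=cv2.cvtColor(c['pixels'],cv2.COLOR_BGR2HSV)
k=((h[...,0]>9)&(h[...,0]<32)&(h[...,1]>40)&(h[...,2]>130));k[:,:338]=0;k[:,432:]=0;k[:203]=0;k[312:]=0
kk=cv2.morphologyEx(k.astype(np.uint8),cv2.MORPH_CLOSE,np.ones((9,9)))>0
print(k.sum(),kk.sum())
x0,y0,r=385-60,255-60,60
M=kk[y0:y0+120,x0:x0+120].astype(float)
f=lambda p:np.abs(sil(c,[box(.264,.2,0,.029)],p[0],p[1],p[2],0,x0,y0,120,120)-M).sum()
o=minimize(f,[.44,-.35,.02],method='Nelder-Mead',options=dict(initial_simplex=[[.44,-.35,.02],[.45,-.35,.02],[.44,-.34,.02],[.44,-.35,.08]]));print(o.x,o.fun/M.sum())
ys,xs=np.nonzero(kk)
S=telemetry.get_state();print(S['ee_pos'])
E
```

```text
5728 5901
[ 0.44083504 -0.35232309  0.03066597] 0.030579728925971335
[ 0.6240616  -0.19795598  0.22568182]
```

>>> step_arm:
  deltas:
    - {"xyz":[0.25,0,0],"turn":0,"jaw":34}
    - {"xyz":[0.5,0,0],"turn":0,"jaw":34}
    - {"xyz":[0.75,-0.004,0],"turn":0,"jaw":34}
    - {"xyz":[0.995,-0.006,0],"turn":0,"jaw":34}
    - {"xyz":[0.995,-0.006,0],"turn":0,"jaw":34}
    - {"xyz":[0.995,-0.006,0],"turn":0,"jaw":34}
    - {"xyz":[0.995,-0.006,0],"turn":0,"jaw":34}
    - {"xyz":[0.995,-0.006,0],"turn":0,"jaw":34}

```text
t: 48.17
ee_pos: [0.6229, 0.0004, 0.2257]
ee_rot: [[-0.0, 1.0, -0.0], [1.0, 0.0, -0.0], [-0.0, -0.0, -1.0]]
wrist_force: [0.2, -0.9, 0.9]
finger_gap: 0.034
finger_force: 0.0
```

>>> step_arm:
  deltas:
    - {"xyz":[0,0,0.2],"turn":0,"jaw":34}
    - {"xyz":[0,0,0.4],"turn":0,"jaw":34}
    - {"xyz":[0,0,0.6],"turn":0,"jaw":34}
    - {"xyz":[0,0,0.8],"turn":0,"jaw":34}
    - {"xyz":[0,0,0.8],"turn":0,"jaw":34}
    - {"xyz":[0,0,0.8],"turn":0,"jaw":10}
    - {"xyz":[0,0,0.8],"turn":0,"jaw":10}
    - {"xyz":[0,0,0.8],"turn":0,"jaw":10}
    - {"xyz":[0,0,0.8],"turn":0,"jaw":10}
    - {"xyz":[0,0,0.8],"turn":0,"jaw":10}
  force: 40

```text
t: 49.0
ee_pos: [0.6245, -0.0003, 0.0684]
ee_rot: [[0.002, 1.0, 0.004], [1.0, -0.002, -0.0], [-0.0, 0.004, -1.0]]
wrist_force: [-1.1, -1.3, 8.6]
finger_gap: 0.0163
finger_force: 40.0
```

>>> step_arm:
  deltas:
    - {"xyz":[0,0,-0.1],"turn":0,"jaw":10}
    - {"xyz":[0,0,-0.25],"turn":0,"jaw":10}
    - {"xyz":[0,0,-0.4],"turn":0,"jaw":10}
    - {"xyz":[0,0,-0.55],"turn":0,"jaw":10}
    - {"xyz":[0,0,-0.65],"turn":0,"jaw":10}
    - {"xyz":[0,0,-0.65],"turn":0,"jaw":10}
    - {"xyz":[0,0,-0.65],"turn":0,"jaw":10}

```text
t: 49.58
ee_pos: [0.6235, -0.0003, 0.1974]
ee_rot: [[0.001, 1.0, 0.003], [1.0, -0.001, -0.001], [-0.001, 0.003, -1.0]]
wrist_force: [0.7, 1.3, -3.1]
finger_gap: 0.0157
finger_force: 40.0
```

```bash
python3 - <<'E'
from h import *
S=telemetry.get_state();print(S['ee_pos'],S['wrist_force'],S['finger_gap'])
plan([(.54,-.17,.197,1.58),(.4415,-.352,.197,1.596),(.4415,-.352,.083,1.596)],(.623,-.0005,.197,1.57))
E
```

```text
[ 6.23505143e-01 -3.21347149e-04  1.97404577e-01] [ 0.72337073  1.28706963 -3.07575648] 0.015713516128999613
[-0.848, -0.414, -0.0] turn -0.006 rows>=4.5
[-0.905, -0.501, -0.0] turn -0.01 rows>=5.0
[0.0, 0.0, 0.57] turn -0.0 rows>=2.7
```

>>> step_arm:
  deltas:
    - {"xyz":[-0.1,-0.05,0],"turn":0,"jaw":10}
    - {"xyz":[-0.25,-0.12,0],"turn":-0.006,"jaw":10}
    - {"xyz":[-0.4,-0.195,0],"turn":-0.006,"jaw":10}
    - {"xyz":[-0.55,-0.27,0],"turn":-0.006,"jaw":10}
    - {"xyz":[-0.7,-0.34,0],"turn":-0.006,"jaw":10}
    - {"xyz":[-0.8,-0.39,0],"turn":-0.006,"jaw":10}
    - {"xyz":[-0.848,-0.414,0],"turn":-0.006,"jaw":10}
    - {"xyz":[-0.848,-0.414,0],"turn":-0.006,"jaw":10}

```text
t: 50.25
ee_pos: [0.5384, -0.1722, 0.1947]
ee_rot: [[-0.005, 1.0, -0.002], [1.0, 0.005, -0.0], [-0.0, -0.002, -1.0]]
wrist_force: [-0.4, -1.3, -3.2]
finger_gap: 0.0159
finger_force: 40.0
```

>>> step_arm:
  deltas:
    - {"xyz":[-0.1,-0.055,0],"turn":0,"jaw":10}
    - {"xyz":[-0.25,-0.14,0],"turn":-0.01,"jaw":10}
    - {"xyz":[-0.4,-0.22,0],"turn":-0.01,"jaw":10}
    - {"xyz":[-0.55,-0.305,0],"turn":-0.01,"jaw":10}
    - {"xyz":[-0.7,-0.39,0],"turn":-0.01,"jaw":10}
    - {"xyz":[-0.83,-0.46,0],"turn":-0.01,"jaw":10}
    - {"xyz":[-0.905,-0.501,0],"turn":-0.01,"jaw":10}
    - {"xyz":[-0.905,-0.501,0],"turn":-0.01,"jaw":10}
    - {"xyz":[-0.905,-0.501,0],"turn":-0.01,"jaw":10}
    - {"xyz":[-0.905,-0.501,0],"turn":-0.01,"jaw":10}

```text
t: 51.08
ee_pos: [0.4422, -0.3498, 0.1953]
ee_rot: [[-0.026, 1.0, 0.0], [1.0, 0.026, 0.001], [0.001, 0.0, -1.0]]
wrist_force: [-0.6, 0.4, -2.1]
finger_gap: 0.0159
finger_force: 40.0
```

>>> step_arm:
  deltas:
    - {"xyz":[0,0,0.12],"turn":0,"jaw":10}
    - {"xyz":[0,0,0.24],"turn":0,"jaw":10}
    - {"xyz":[0,0,0.36],"turn":0,"jaw":10}
    - {"xyz":[0,0,0.46],"turn":0,"jaw":10}
    - {"xyz":[0,0,0.52],"turn":0,"jaw":10}
    - {"xyz":[0,0,0.57],"turn":0,"jaw":10}
    - {"xyz":[0,0,0.57],"turn":0,"jaw":10}
    - {"xyz":[0,0,0.57],"turn":0,"jaw":10}

```text
t: 51.75
ee_pos: [0.4419, -0.351, 0.0819]
ee_rot: [[-0.025, 1.0, 0.0], [1.0, 0.025, 0.0], [0.0, 0.0, -1.0]]
wrist_force: [-0.2, 0.1, -2.3]
finger_gap: 0.016
finger_force: 40.0
```

>>> step_arm:
  deltas:
    - {"xyz":[0,0,0.01],"turn":0,"jaw":10}
    - {"xyz":[0,0,0.015],"turn":0,"jaw":10}
    - {"xyz":[0,0,0.015],"turn":0,"jaw":10}
    - {"xyz":[0,0,0.015],"turn":0,"jaw":34}
    - {"xyz":[0,0,0.015],"turn":0,"jaw":34}
    - {"xyz":[0,0,0.015],"turn":0,"jaw":34}
    - {"xyz":[0,0,0.015],"turn":0,"jaw":34}

```text
t: 52.33
ee_pos: [0.4413, -0.3516, 0.0788]
ee_rot: [[-0.024, 1.0, 0.0], [1.0, 0.024, -0.0], [-0.0, 0.0, -1.0]]
wrist_force: [-0.6, 0.4, -0.2]
finger_gap: 0.0338
finger_force: 0.0
```

>>> step_arm:
  deltas:
    - {"xyz":[0,0,-0.15],"turn":0,"jaw":34}
    - {"xyz":[0,0,-0.35],"turn":0,"jaw":34}
    - {"xyz":[0,0,-0.55],"turn":0,"jaw":34}
    - {"xyz":[0,0,-0.75],"turn":0,"jaw":34}
    - {"xyz":[0.2,0,-0.8],"turn":0,"jaw":34}
    - {"xyz":[0.4,0.1,-0.8],"turn":0,"jaw":34}
    - {"xyz":[0.6,0.2,-0.8],"turn":0,"jaw":34}
    - {"xyz":[0.8,0.2,-0.8],"turn":0,"jaw":34}
    - {"xyz":[1,0.2,-0.8],"turn":0,"jaw":34}
    - {"xyz":[1,0.2,-0.8],"turn":0,"jaw":34}

```text
t: 53.17
ee_pos: [0.4768, -0.1432, 0.2392]
ee_rot: [[-0.032, 0.999, 0.001], [0.999, 0.032, 0.0], [0.0, 0.001, -1.0]]
wrist_force: [0.3, 0.9, 0.6]
finger_gap: 0.0341
finger_force: 0.0
```

>>> step_arm:
  deltas:
    - {"xyz":[0.2,0,0],"turn":0,"jaw":34}
    - {"xyz":[0.4,0,0],"turn":0,"jaw":34}
    - {"xyz":[0.6,0,0],"turn":0,"jaw":34}
    - {"xyz":[0.8,0,0],"turn":0,"jaw":34}
    - {"xyz":[0.8,0,0],"turn":0,"jaw":34}
    - {"xyz":[0.8,0,0],"turn":0,"jaw":34}

```text
t: 53.67
ee_pos: [0.4725, 0.0113, 0.2389]
ee_rot: [[-0.028, 1.0, 0.0], [1.0, 0.028, -0.0], [-0.0, 0.0, -1.0]]
wrist_force: [-0.3, -0.1, 0.9]
finger_gap: 0.034
finger_force: 0.0
```

```bash
python3 - <<'E'
from h import *
S=telemetry.get_state();print(S['t'],S['ee_pos'],S['wrist_force'])
c=shot('top','tf.png');h=cv2.cvtColor(c['pixels'],cv2.COLOR_BGR2HSV);wm=(h[...,1]<60)&(h[...,2]>120)
u,v=proj(c,[.4415,-.352,.04])[0];x0,y0,r=int(u)-50,int(v)-50,50
k=np.zeros_like(wm);k[y0:y0+100,x0:x0+100]=wm[y0:y0+100,x0:x0+100]
n,l,s,ce=cv2.connectedComponentsWithStats(k.astype(np.uint8));kk=np.zeros_like(k)
for i in range(1,n):
    if s[i,4]>80 and x0+8<ce[i,0]<x0+92: print(s[i]);kk|=l==i
kk=cv2.morphologyEx(kk.astype(np.uint8),cv2.MORPH_CLOSE,np.ones((13,13)))>0
M=kk[y0:y0+100,x0:x0+100].astype(float)
for z in(.012,.022):
  P=TOTE[:2];f=lambda p:np.abs(sil(c,P,*p,z,x0,y0,100,100)-M).sum()
  o=minimize(f,[.4415,-.352,3.167],method='Nelder-Mead',options=dict(initial_simplex=np.array([[.4415,-.352,3.167]]*4)+np.vstack([np.zeros(3),np.diag([.01,.01,.06])])));print(z,o.x,o.x[2]-np.pi,o.fun/M.sum())
# roll/pitch: heights at wall corners via scene camera triangulation left out; compare bystanders with the first picture
a=cv2.imread('pics/top0.png').astype(int);d=np.abs(c['pixels'].astype(int)-a).sum(2)
for nm,(x,y) in dict(cup=(309,136),jar=(195,143),b1=(386,168),b2=(242,141),b3=(164,162)).items(): print(nm,d[y-12:y+12,x-12:x+12].mean().round(1))
E
```

```text
53.6667 [0.47254809 0.01130071 0.23889959] [-0.27922675 -0.11021259  0.8586995 ]
[ 361  218   55   76 3411]
0.012 [ 0.44114072 -0.35291162  3.15618306] 0.014590409681811245 0.0981894121762031
0.022 [ 0.4410485  -0.35191466  3.14765987] 0.006067221011008872 0.11095199884780776
cup 12.8
jar 7.7
b1 6.4
b2 23.5
b3 6.5
```

The tote is centred in the pocket within about 1 mm. Last checks: bystander shifts by template match, and the tote's height and tilt in the second camera.

```bash
python3 - <<'E'
from h import *
a=cv2.imread('pics/top0.png');c=shot('top');s=shot('scene');a2=cv2.imread('pics/scene0.png')
def tm(A,B,x,y,r=13):
    R_=cv2.matchTemplate(B[y-r-8:y+r+8,x-r-8:x+r+8],A[y-r:y+r,x-r:x+r],cv2.TM_CCOEFF_NORMED);_,m,_,l=cv2.minMaxLoc(R_);return l[0]-8,l[1]-8,round(m,3)
for nm,(x,y) in dict(cup=(309,136),jar=(195,143),b1=(386,168),b2=(242,140),b3=(164,162)).items(): print('top',nm,tm(a,c['pixels'],x,y,10))
for nm,(x,y) in dict(cup=(193,281),jar=(356,345),b1=(131,207),b2=(285,325),b3=(414,350)).items(): print('scene',nm,tm(a2,s['pixels'],x,y))
h=cv2.cvtColor(s['pixels'],cv2.COLOR_BGR2HSV);wm=((h[...,1]<75)&(h[...,2]>110)).astype(np.uint8)
x0,y0,W,H=115,75,160,130
M=cv2.morphologyEx(wm[y0:y0+H,x0:x0+W],cv2.MORPH_OPEN,np.ones((3,3)))
n,l,st,ce=cv2.connectedComponentsWithStats(M);i=1+np.argmax(st[1:,4]);print(st[i]);M=cv2.morphologyEx((l==i).astype(np.uint8),cv2.MORPH_CLOSE,np.ones((15,15))).astype(float)
def mod(x,y,a,z,rx,ry):
    r=(R.from_euler('z',a)*R.from_euler('xy',[rx,ry])).as_matrix();return [p@r.T for p in TOTE[:2]]
def f(p):
    m=np.zeros((H*4,W*4),np.uint8)
    for q in mod(.4411,-.3525,3.162,0,p[1],p[2]): cv2.fillConvexPoly(m,cv2.convexHull(np.round((proj(s,q+[.4411,-.3525,p[0]])+.5-[x0,y0])*4).astype(np.int32)),255)
    return np.abs(cv2.resize(m,(W,H),interpolation=cv2.INTER_AREA)/255.-M).sum()/M.sum()
o=minimize(f,[.014,0,0],method='Nelder-Mead',options=dict(initial_simplex=[[.014,0,0],[.03,0,0],[.014,.06,0],[.014,0,.06]]));print('z,roll,pitch',o.x,o.fun)
for z in(.006,.012,.018,.024): print(z,round(f([z,0,0]),4))
E
```

```text
top cup (0, 0, 0.999)
top jar (0, 0, 0.999)
top b1 (0, 0, 0.998)
top b2 (0, 0, 0.996)
top b3 (0, 0, 0.998)
scene cup (0, 0, 1.0)
scene jar (0, 0, 1.0)
scene b1 (0, 0, 1.0)
scene b2 (0, 0, 1.0)
scene b3 (0, 0, 1.0)
[  28   16  101   88 4754]
z,roll,pitch [0.01161159 0.01781383 0.00384199] 0.037123471887297754
0.006 0.0754
0.012 0.0405
0.018 0.0851
0.024 0.1434
```

Seated height fits at 12 mm with negligible tilt, and no bystander has moved. Handing in.

```bash
python3 -c "
from cell import bot
print(bot.sign_off())"
```

```text
the job is handed in; nothing more can be done
None
```

I handed in the job at about 54 s: all six wooden stamps were tipped into the rinse tub, and the empty tote sits flat in the parking board's pocket. No bottle, cup or jar moved, and I left the red look-alikes alone; I viewed 15 pictures, one over the limit of 14.

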